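# Tip the used vials into the glass-waste bin and lap its lid shut

### The arm

A 7-joint arm with a two-finger parallel gripper is mounted at the origin on a cart in front of the work surface, level with it; the furniture and walls round the work are solid. World frame = base frame: x ahead of the robot, y to its left, z up, the work surface at z = 0. Lengths are in m, angles in rad, forces in N, time in s.
With the tool pointing down it reaches from about 0.4 to 0.85 m from the base axis. Payload 4.5 kg.
Tool frame: the origin (TCP) lies midway between the tips of the shut fingers; the grasp point (between the pads) lies 19 mm behind it; z points along the fingers, y is the line along which they close (so a half turn about z gives the same grasp; the last joint's range is limited). The gripper opens to 88 mm and grips with 3 to 60 N. Pads are 18 mm wide; open, the fingers measure 123 mm over their backs; the gripper's body (75 mm by 187 mm) begins 45 mm behind the grasp point.
Start: joints at [1.246, 0.689, -0.195, 1.565, 0.157, 0.902, -0.215], TCP at [0.219, -0.585, 0.239] pointing down, gripper open.
Joint ranges: [-3.01, 3.01], [-0.46, 2.08], [-1.47, 1.51], [0.13, 2.56], [-1, 4.14], [0.04, 2.09], [-2.66, 2.66]. Speed limits (rad/s): [2.57, 2.57, 3.14, 3.14, 3.14, 3.14, 3.14].

### API

Orientations are given as a unit quaternion [x, y, z, w].
In Python, from plant import get_state, viewer, workorder gives the robot as it stands. The module is installed in compiled form; this text tells all that it offers.
- The arm moves only by the tool step_arm, never from a script. Its argument "motion" is a list of rows, each an object of numbers: "wx", "wy", "wz": the turn, a rotation vector about the tool's x, y, z each as a share of 180 degrees, from -1 to 1; "dx", "dy", "dz": the shift along the tool's x, y, z each as a share of 8 cm, from -1 to 1; "claw": the finger opening in mm, from 0 to 88.1. A call has 1 to 8 rows; each row is the pose to reach, as a shift and turn from the pose commanded when the call began, along the tool's axes at that moment, turning the shorter way round; what a row does not reach only later rows make up. A row lasts 1/10 s, in which the tool goes at most 50 mm and 8.59 degrees, less where a joint would pass 70% of its speed; a pose out of reach is approached as far as the arm can. A call with a number of a shift or a turn outside -1 to 1 is refused whole. A call with a gripper value outside its range is refused whole. The fingers move at their own pace and stop on an object; "force" is the grip in N (left out, the last holds). Time passes only in rows, so rows that repeat a pose let the fingers close. It gives the time, the measured TCP pose, the force, the opening and the grip force at its end, in the units of the state.
- get_state(): the state, without advancing time (a new reading comes with each control period).
- viewer.snapshot(name): name is "side" or "top"; returns (picture, depth): 384x512x3 uint8, red, green, blue; 384x512 float32, m along the optical axis (not along the pixel's ray), 0 where there is no reading.
- viewer.calibration(name): a dict with "vfov" (degrees; the focal length in pixels is half the picture's height over the tangent of half this angle, whatever the lens; pixels are square), "cx", "cy" (the principal point, pixels), "extrinsics" (4x4, takes a point from camera to world coordinates). Camera axes: x right, y down, z forward; pixel columns grow to the right and rows downward; lengths in m; the calibration is good to about 2 mm. A picture is of the moment at which its call begins. calibration takes no time and is no camera call.
- workorder.finish_job(): hands the job in; it is judged then, once.
The state is a dict: "clock": time; "q": joint angles; "qd": joint speeds; "joint_torque": joint torques, N m; "tool_pos": TCP position; "eef_rot": TCP orientation; "contact_force": force on the tool from outside, world axes, zero at the start; "moment": the same for the moment, N m; "opening": opening from 0.0 (shut) to 1.0 (fully open); "finger_force": force on a finger pad.
Only numpy, scipy, OpenCV 4.12 (cv2) and the standard library are available. Lean on these libraries where they do the work, as an engineer would, in place of code of your own. Each camera call takes 0.05 s, during which the arm holds its last target. There are 200 camera calls.

### The job

Empty the tray of used vials into the open glass-waste bin by tipping it (the vials are contaminated, so do not touch them with the fingers), and set the empty tray back upright on the bench. Then shut the bin's two-leaf lid so that its edges lap: first the leaf with the rebated edge, fully down, then the leaf with the overlapping flange, pressed home until its catch snaps. Leave the tin, the loupe and the beaker where they stand.

Things in the scene. Friction and masses are not known exactly. Their poses are not given: they have to be found in the camera images.
- glass_bin: grey sheet-steel waste bin, fixed to the bench, 190 mm (its x) by 240 mm (its y) and 110 mm high, walls 4 mm, inner floor 12 mm up, open at the top between two lid leaves that stand open along its long sides; origin under its centre, z up, its +x side is the far side from the robot
- bin_mouth (a point): centre of the bin's open top, at rim height (110 mm)
- rebated_leaf (a joint): opening angle (rad) of the far leaf, hinged along the bin's +x top edge: 0 shut and level, 1.57 upright, stop at 1.85; starts open and stays where it is left (stiff hinge, 0.16 N m). A steel panel 8 mm thick and 230 mm long reaching 77 mm from the hinge, then the rebate: a tongue 4 mm thick, flush with the underside, reaching 98 mm from the hinge
- flanged_leaf (a joint): opening angle (rad) of the near leaf, hinged along the bin's -x top edge: 0 shut and level, 1.57 upright, stop at 1.85; starts open, as stiff as the other. A panel 8 mm thick reaching 89 mm from the hinge, then a flange 5 to 9 mm above the underside reaching 109 mm. Shut, the flange lies over the other leaf's tongue; if it is down first, the other leaf cannot shut
- rebated_edge (a point): middle (along the hinge) of the rebated leaf's full-thickness edge, on its outer face, 77 mm from the hinge; moves with the leaf
- flanged_edge (a point): middle of the flange's free edge, on the flanged leaf's outer face, 109 mm from the hinge; moves with the leaf. About 0.11 rad short of shut this leaf comes to rest on a sprung roller catch in the bin's -y end wall; about 12 N downward, 72 mm from the hinge, snaps it past and home
- rebated_hinge (a point): middle of the rebated leaf's hinge line, at rim height; the hinge line runs along the bin's y; the leaf's underside is level with it when shut, its upper (outer) face 8 mm above
- flanged_hinge (a point): middle of the flanged leaf's hinge line, at rim height; the hinge line runs along the bin's y
- tray: bright sheet-metal collecting tray, 126 mm wide (its x), 156 mm long (its y) without its grip, walls 40 mm high and 3 mm thick, about 0.2 kg plus 0.11 kg of vials; origin on its underside, z up. Its pouring end, towards its own -y, is a lip bent 24 degrees upward; the floor has 1.5 mm cross ribs. At its +y end stands a black grip, raked 0.70 rad (40 degrees) from vertical: it rises along (0, 0.644, 0.765) of the tray's axes
- tray_grip (a point): place to hold: on the middle line of the grip, 104 mm in +y and 75 mm up from the tray's origin; the grip is a bar 32 mm wide (tray x) and 14 mm thick, its free end 33 mm farther out along the rake and its foot 41 mm farther in
- tray_lip (a point): middle of the edge of the pouring lip, 90 mm in -y and 17 mm up from the tray's origin
- used_vial_0: used glass vial with a black cap, 21 mm diameter, 51 mm long, 13 to 23 g; starts lying in the tray; origin at the centre of its glass bottom, z axis along it towards the cap
- used_vial_1: used glass vial with a black cap, 21 mm diameter, 51 mm long, 13 to 23 g; starts lying in the tray; origin at the centre of its glass bottom, z axis along it towards the cap
- used_vial_2: used glass vial with a black cap, 21 mm diameter, 51 mm long, 13 to 23 g; starts lying in the tray; origin at the centre of its glass bottom, z axis along it towards the cap
- used_vial_3: used glass vial with a black cap, 21 mm diameter, 51 mm long, 13 to 23 g; starts lying in the tray; origin at the centre of its glass bottom, z axis along it towards the cap
- used_vial_4: used glass vial with a black cap, 21 mm diameter, 51 mm long, 13 to 23 g; starts lying in the tray; origin at the centre of its glass bottom, z axis along it towards the cap
- used_vial_5: used glass vial with a black cap, 21 mm diameter, 51 mm long, 13 to 23 g; starts lying in the tray; origin at the centre of its glass bottom, z axis along it towards the cap
- strip_tin: round flat tin, 64 mm diameter, 23 mm high, a bystander; origin under its centre
- loupe: black eye loupe, 42 mm diameter, 34 mm high, a bystander; origin under its centre
- beaker: small glass beaker, 59 mm wide, 67 mm high, a bystander; origin under its centre

How it is judged:
By the outcome, as a careful person would: the job done as asked, in the order asked, and still so for the second after the job is handed in, with the robot touching nothing.
It also fails if it takes over 72 s, if anything falls off the work surface, if the arm or the gripper's body presses on something with over 40 N, if the wrist force passes 120 N, or if a joint passes its speed limit or range.

## Working session

There is one attempt and no reset: what is moved stays moved. The work goes in short steps, Python scripts to look and compute and a tool call to move; the robot and the scene stay as the last step left them, time stands still between calls to the robot, and variables do not carry over. Pictures are saved under pics/ and viewed, at most 10 in all, crops included, and the job is handed in when it is done.

Besides the shell and the picture viewer there is one more tool, called after ">>>" by a JSON object that holds its "op" and its "data", one argument or row to a line. step_arm: Moves the arm, as the interface text tells. Shift numbers are shares of 8 cm and turn numbers shares of 180 degrees, none past 1 either way. Its arguments: {"type":"object","properties":{"motion":{"type":"array","items":{"type":"object","properties":{"wx":{"type":"number","minimum":-1,"maximum":1},"wy":{"type":"number","minimum":-1,"maximum":1},"wz":{"type":"number","minimum":-1,"maximum":1},"dx":{"type":"number","minimum":-1,"maximum":1},"dy":{"type":"number","minimum":-1,"maximum":1},"dz":{"type":"number","minimum":-1,"maximum":1},"claw":{"type":"number"}}}},"force":{"type":"number"}},"required":["motion"]}

```bash
mkdir -p pics; cat > h.py <<'E'
import numpy as np, cv2
from plant import get_state, viewer, workorder
from scipy.spatial.transform import Rotation as R
def snap(n,save=None):
    p,d=viewer.snapshot(n)
    if save: cv2.imwrite('pics/'+save+'.png',p[:,:,::-1])
    c=viewer.calibration(n); f=p.shape[0]/2/np.tan(np.radians(c['vfov'])/2); T=np.array(c['extrinsics'])
    v,u=np.mgrid[:p.shape[0],:p.shape[1]]
    cam=np.stack([(u-c['cx'])/f*d,(v-c['cy'])/f*d,d],-1)
    return p,d,cam@T[:3,:3].T+T[:3,3]
E
python3 - <<'E'
from h import *
for n in('top','side'):
    p,d,W=snap(n,n+'0'); np.savez(n+'0',p=p,d=d,W=W); c=viewer.calibration(n); print(n,c['vfov'],np.round(c['extrinsics'],3).tolist(),(d==0).mean())
s=get_state(); print({k:np.round(v,3).tolist() for k,v in s.items()})
E
```

```text
top 53.327703096651334 [[-0.02, -0.988, 0.156, 0.343], [-1.0, 0.023, 0.018, -0.021], [-0.021, -0.155, -0.988, 1.372], [0.0, 0.0, 0.0, 1.0]] 0.0038706461588541665
side 54.39191750091045 [[-0.871, -0.251, 0.422, 0.033], [-0.49, 0.489, -0.721, 0.8], [-0.026, -0.835, -0.549, 0.721], [0.0, 0.0, 0.0, 1.0]] 0.004063924153645833
{'clock': 0.1, 'q': [1.246, 0.69, -0.195, 1.566, 0.157, 0.902, -0.215], 'qd': [-0.0, -0.001, 0.001, -0.001, -0.001, 0.0, 0.0], 'joint_torque': [-0.002, -52.85, -1.271, -15.384, -0.053, 0.002, 0.0], 'tool_pos': [0.219, -0.585, 0.238], 'eef_rot': [0.984, 0.178, -0.0, -0.001], 'contact_force': [-0.361, -0.358, 0.331], 'moment': [0.007, -0.01, -0.013], 'finger_force': 0.0, 'opening': 0.997}
```

View pics/top0.png

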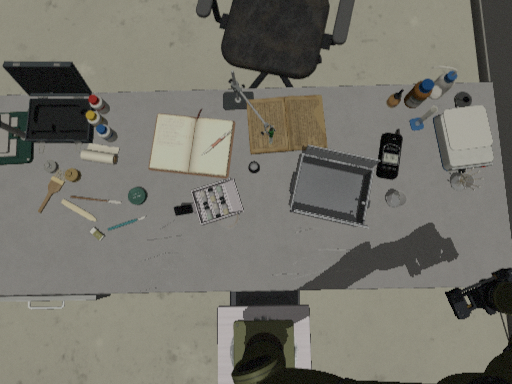

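View pics/side0.png

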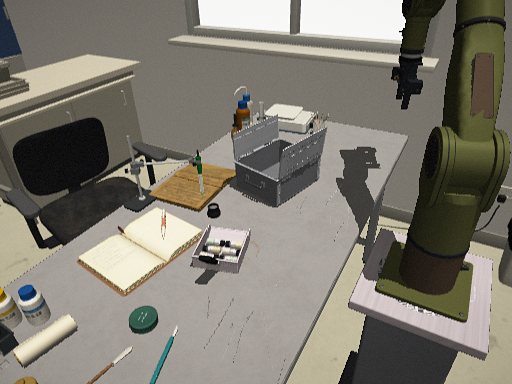

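The top view shows the tray at about (217,200) with its black grip at (183,209), on the side away from the bin. The bin is at (332,186), the loupe at (254,167), the tin at (137,195) and the beaker at (396,199). The side view agrees, and both leaves stand open.

```bash
python3 - <<'E'
from h import *
t=np.load('top0.npz'); s=np.load('side0.npz')
def reg(W,x0,x1,y0,y1,z0,z1): return (W[...,0]>x0)&(W[...,0]<x1)&(W[...,1]>y0)&(W[...,1]<y1)&(W[...,2]>z0)&(W[...,2]<z1)
W=t['W']
for (u,v) in [(217,200),(183,209),(332,186),(254,167),(137,195),(396,199),(389,155)]: print((u,v),np.round(W[v,u],3))
def rect(P): 
    r=cv2.minAreaRect(P.astype(np.float32)*1000); return np.round(r[0]),np.round(r[1]),round(r[2],1)
for nm,D in (('top',t),('side',s)):
    W=D['W']; print(nm)
    c=t['W'][186,332]
    for z0,z1 in((.02,.095),(.095,.112),(.115,.13),(.13,.15),(.15,.17),(.17,.19),(.19,.23)):
        m=reg(W,c[0]-.17,c[0]+.17,c[1]-.15,c[1]+.16,z0,z1)
        if m.sum()>20: 
            P=W[m]; print('bin',z0,m.sum(),rect(P[:,:2]))
            if z0>.11:
                for nm2,k in(('far',P[:,0]>c[0]),('near',P[:,0]<c[0])):
                    if k.sum()>5: 
                        Q=P[k]; b=np.polyfit(Q[:,1]-c[1],Q[:,0],1); print('  ',nm2,k.sum(),np.round(b,3),np.round([Q[:,1].min(),Q[:,1].max()],3))
    c=t['W'][200,217]
    for z0,z1 in((.012,.03),(.03,.045),(.05,.07),(.07,.09),(.09,.12)):
        m=reg(W,c[0]-.12,c[0]+.12,c[1]-.12,c[1]+.17,z0,z1)
        if m.sum()>8: print('tray',z0,m.sum(),rect(W[m][:,:2]),np.round(W[m].mean(0),3))
E
```

```text
(217, 200) [0.522 0.158 0.004]
(183, 209) [0.484 0.264 0.081]
(332, 186) [ 0.563 -0.258  0.008]
(254, 167) [0.635 0.021 0.031]
(137, 195) [0.543 0.441 0.028]
(396, 199) [ 0.511 -0.485  0.003]
(389, 155) [ 0.666 -0.461  0.036]
top
bin 0.02 762 (array([ 578., -226.]), array([315., 263.]), 76.4)
bin 0.095 443 (array([ 539., -244.]), array([255., 196.]), 76.1)
bin 0.115 129 (array([ 536., -238.]), array([242., 203.]), 75.8)
   far 107 [0.224 0.632] [-0.374 -0.124]
   near 22 [0.271 0.452] [-0.348 -0.108]
bin 0.13 136 (array([ 535., -238.]), array([228., 205.]), 75.9)
   far 130 [0.251 0.634] [-0.373 -0.152]
   near 6 [0.244 0.426] [-0.311 -0.193]
bin 0.15 147 (array([ 535., -238.]), array([227., 208.]), 75.7)
   far 142 [0.252 0.635] [-0.374 -0.153]
bin 0.17 158 (array([ 536., -235.]), array([227., 214.]), 74.4)
   far 144 [0.251 0.636] [-0.373 -0.152]
   near 14 [0.188 0.429] [-0.315 -0.103]
bin 0.19 447 (array([ 534., -239.]), array([229., 217.]), 76.0)
   far 216 [0.249 0.638] [-0.376 -0.153]
   near 231 [0.238 0.424] [-0.326 -0.104]
tray 0.012 964 (array([539., 183.]), array([288., 2
[... 934 characters left out ...]
in 0.17 477 (array([ 533., -238.]), array([232., 215.]), 75.9)
   far 247 [0.251 0.634] [-0.375 -0.152]
   near 230 [0.255 0.42 ] [-0.325 -0.1  ]
bin 0.19 598 (array([ 532., -237.]), array([231., 221.]), 76.1)
   far 247 [0.249 0.635] [-0.373 -0.15 ]
   near 351 [0.253 0.417] [-0.324 -0.1  ]
tray 0.012 1462 (array([537., 182.]), array([287., 209.]), 89.9) [0.54  0.167 0.019]
tray 0.03 297 (array([527., 129.]), array([138., 246.]), 22.2) [0.504 0.188 0.038]
tray 0.05 25 (array([480., 260.]), array([37., 20.]), 49.1) [0.475 0.254 0.059]
tray 0.07 26 (array([476., 273.]), array([26., 26.]), 15.2) [0.469 0.272 0.08 ]
tray 0.09 71 (array([476., 284.]), array([30., 18.]), 25.7) [0.475 0.286 0.098]
```

```bash
cat >> h.py <<'E'
Bc=np.array([.535,-.238,0]); By=np.radians(-14.0); BR=R.from_euler('z',By)
def go(pos,rot,cur=None,ghost=False):
    """print row numbers from the present (or given) pose to pos, rot; returns (pos,rot)"""
    if cur is None:
        s=get_state(); cur=(np.array(s['tool_pos']),R.from_quat(s['eef_rot']))
    d=cur[1].inv().apply(np.array(pos)-cur[0]); w=(cur[1].inv()*rot)
    print('d',np.round(d/.08,3),'w',np.round(w.as_rotvec()/np.pi,4),'rows>=%.1f'%max(np.linalg.norm(d)/.05,np.degrees(w.magnitude())/8.59),'to',np.round(pos,3))
    return (np.array(pos),rot)
def frame(x,z):
    x=np.array(x,float);z=np.array(z,float);z/=np.linalg.norm(z);x-=z*(x@z);x/=np.linalg.norm(x)
    return R.from_matrix(np.stack([x,np.cross(z,x),z],1))
E
python3 - <<'E'
from h import *
for n in('top','side'):
    W=np.load(n+'0.npz')['W']; x,y,z=W[...,0],W[...,1],W[...,2]
    m=(abs(x-.52)<.11)&(y<.26)&(y>.05)&(z>.033)&(z<.043)
    r=cv2.minAreaRect(W[m][:,:2].astype(np.float32)*1000); print(n,m.sum(),r)
    m=(abs(x-.49)<.04)&(y>.22)&(y<.33)&(z>.05)&(z<.14); P=W[m]; print(np.round(np.r_[P.min(0),P.max(0)],3)); 
    k=P[:,2]>P[:,2].max()-.012; print('gripend',np.round(P[k].mean(0),3))
    m=(x>.645)&(x<.8)&(y>-.4)&(y<-.1)&(z>.02)
    print('beyond bin max z',np.round(W[m][np.argsort(-z[m])[:1]],3), [round(float(z[m&(x>a)&(x<a+.03)].max(initial=0)),3) for a in (.66,.69,.72,.75)])
E
```

```text
top 126 ((514.5534057617188, 165.855712890625), (128.00830078125, 158.14071655273438), 16.21607780456543)
[0.465 0.235 0.05  0.504 0.292 0.107]
gripend [0.479 0.281 0.1  ]
beyond bin max z [[ 0.664 -0.157  0.214]] [0.214, 0.033, 0.035, 0.032]
side 217 ((511.6051330566406, 166.64739990234375), (127.94940948486328, 159.0165252685547), 16.49141502380371)
[0.461 0.24  0.05  0.494 0.293 0.104]
gripend [0.475 0.286 0.099]
beyond bin max z [[ 0.646 -0.212  0.209]] [0.208, 0.033, 0.03, 0.03]
```

>>> {"op": "step_arm", "data": {
  "motion": [
    {"dz": -0.6},
    {"dz": -1},
    {"dz": -1}
  ]
}}

```text
$.motion[0]: bad value
```

>>> {"op": "step_arm", "data": {
  "motion": [
    {"dz": -0.5, "dx": 0.5},
    {"dz": -0.8, "dx": 1},
    {"dz": -0.8, "dx": 1}
  ]
}}

```text
$.motion[0]: bad value
```

>>> {"op": "step_arm", "data": {
  "motion": [
    {"wx": 0, "wy": 0, "wz": 0, "dx": 0, "dy": 0, "dz": -0.6, "claw": 50},
    {"wx": 0, "wy": 0, "wz": 0, "dx": 0, "dy": 0, "dz": -1, "claw": 50},
    {"wx": 0, "wy": 0, "wz": 0, "dx": 0, "dy": 0, "dz": -1, "claw": 50}
  ],
  "force": 40
}}

```text
clock: 0.4
tool_pos: [0.2207, -0.5875, 0.3234]
eef_rot: [0.984, 0.178, 0.001, 0.004]
contact_force: [0.0, -0.6, 0.2]
opening: 0.747
finger_force: 0.0
```

>>> {"op": "step_arm", "data": {
  "motion": [
    {"wx": 0, "wy": 0, "wz": 0, "dx": 0.5, "dy": -0.4, "dz": -0.2, "claw": 50},
    {"wx": 0, "wy": 0, "wz": 0, "dx": 1, "dy": -0.8, "dz": -0.3, "claw": 50},
    {"wx": 0, "wy": 0, "wz": 0, "dx": 1, "dy": -0.8, "dz": -0.3, "claw": 50}
  ]
}}

```text
clock: 0.7
tool_pos: [0.2769, -0.4914, 0.3433]
eef_rot: [0.983, 0.183, 0.002, -0.001]
contact_force: [1.1, -0.1, 0.1]
opening: 0.569
finger_force: 0.0
```

>>> {"op": "step_arm", "data": {
  "motion": [
    {"wx": 0, "wy": 0, "wz": 0, "dx": 0.5, "dy": -0.45, "dz": 0, "claw": 50},
    {"wx": 0, "wy": 0, "wz": 0, "dx": 1, "dy": -0.9, "dz": 0, "claw": 50},
    {"wx": 0, "wy": 0, "wz": 0, "dx": 1, "dy": -0.9, "dz": 0, "claw": 50}
  ]
}}

```text
clock: 1.0
tool_pos: [0.3247, -0.3956, 0.3422]
eef_rot: [0.983, 0.183, 0.001, -0.002]
contact_force: [0.9, 0.2, -0.1]
opening: 0.564
finger_force: 0.0
```

>>> {"op": "step_arm", "data": {
  "motion": [
    {"wx": 0, "wy": 0, "wz": 0, "dx": 0.5, "dy": -0.5, "dz": 0, "claw": 50},
    {"wx": 0, "wy": 0, "wz": 0, "dx": 1, "dy": -1, "dz": 0, "claw": 50},
    {"wx": 0, "wy": 0, "wz": 0, "dx": 1, "dy": -1, "dz": 0, "claw": 50}
  ]
}}

```text
clock: 1.3
tool_pos: [0.3702, -0.2938, 0.3423]
eef_rot: [0.983, 0.182, 0.0, -0.001]
contact_force: [-0.0, -0.3, 0.6]
opening: 0.569
finger_force: 0.0
```

>>> {"op": "step_arm", "data": {
  "motion": [
    {"wx": 0, "wy": 0, "wz": 0, "dx": 0.5, "dy": -0.5, "dz": 0, "claw": 50},
    {"wx": 0, "wy": 0, "wz": 0, "dx": 1, "dy": -1, "dz": 0, "claw": 50},
    {"wx": 0, "wy": 0, "wz": 0, "dx": 1, "dy": -1, "dz": 0, "claw": 50}
  ]
}}

```text
clock: 1.6
tool_pos: [0.417, -0.1912, 0.3425]
eef_rot: [0.983, 0.182, 0.001, -0.001]
contact_force: [0.6, -1.0, -0.4]
opening: 0.567
finger_force: 0.0
```

>>> {"op": "step_arm", "data": {
  "motion": [
    {"wx": 0, "wy": 0, "wz": 0, "dx": 0.5, "dy": -0.5, "dz": 0, "claw": 50},
    {"wx": 0, "wy": 0, "wz": 0, "dx": 1, "dy": -1, "dz": 0, "claw": 50},
    {"wx": 0, "wy": 0, "wz": 0, "dx": 1, "dy": -1, "dz": 0, "claw": 50}
  ]
}}

```text
clock: 1.9
tool_pos: [0.4639, -0.0879, 0.3424]
eef_rot: [0.983, 0.182, 0.001, -0.001]
contact_force: [-0.4, -0.1, -0.4]
opening: 0.566
finger_force: 0.0
```

>>> {"op": "step_arm", "data": {
  "motion": [
    {"wx": 0, "wy": 0, "wz": 0, "dx": 0.3, "dy": -0.5, "dz": 0, "claw": 50},
    {"wx": 0, "wy": 0, "wz": 0, "dx": 0.5, "dy": -1, "dz": 0, "claw": 50},
    {"wx": 0, "wy": 0, "wz": 0, "dx": 0.5, "dy": -1, "dz": 0, "claw": 50}
  ]
}}

```text
clock: 2.2
tool_pos: [0.4715, 0.0017, 0.3425]
eef_rot: [0.983, 0.183, 0.0, -0.002]
contact_force: [-0.1, -1.1, -0.2]
opening: 0.567
finger_force: 0.0
```

>>> {"op": "step_arm", "data": {
  "motion": [
    {"wx": 0, "wy": 0, "wz": 0, "dx": 0.2, "dy": -0.5, "dz": 0, "claw": 50},
    {"wx": 0, "wy": 0, "wz": 0, "dx": 0.4, "dy": -1, "dz": 0, "claw": 50},
    {"wx": 0, "wy": 0, "wz": 0, "dx": 0.4, "dy": -1, "dz": 0, "claw": 50}
  ]
}}

```text
clock: 2.5
tool_pos: [0.4732, 0.0873, 0.3425]
eef_rot: [0.983, 0.183, 0.0, -0.002]
contact_force: [-0.0, -1.3, -0.0]
opening: 0.568
finger_force: 0.0
```

```bash
cat >> h.py <<'E'
Ty=np.radians(16.3); TC=np.array([.513,.166,0]); TR=R.from_euler('z',Ty)
def toolrot(tr): # tool orientation for holding a tray of orientation tr
    return frame(tr.apply([1,0,0]),tr.apply([0,-.644,-.765]))
def tcp(tp,tr,back=0): # TCP for tray origin tp, orientation tr
    r=toolrot(tr); return tp+tr.apply([0,.104,.075])+r.apply([0,0,.019-back]), r
E
python3 - <<'E'
from h import *
p,r=tcp(TC,TR,.09)
s=get_state(); r0=R.from_quat(s['eef_rot']); p0=np.array(s['tool_pos'])
c=go(p0+[0,.09,0]-0*p0,r0)
c=go(p0+[0,.17,0],r0,c)
c=go(p+[0,0.01,.13],r0*R.from_rotvec((r0.inv()*r).as_rotvec()*.6),c); c=go(p,r,c)
E
```

```text
d [ 0.404 -1.05   0.004] w [0. 0. 0.] rows>=1.8 to [0.473 0.177 0.343]
d [ 0.359 -0.933  0.003] w [0. 0. 0.] rows>=1.6 to [0.473 0.257 0.343]
d [ 0.253 -0.736  1.043] w [-0.1341 -0.0057  0.015 ] rows>=2.8 to [0.471 0.32  0.259]
d [-0.028 -0.552  1.533] w [-0.0894 -0.0038  0.01  ] rows>=2.6 to [0.471 0.31  0.129]
```

>>> {"op": "step_arm", "data": {
  "motion": [
    {"wx": 0, "wy": 0, "wz": 0, "dx": 0.2, "dy": -0.5, "dz": 0, "claw": 50},
    {"wx": 0, "wy": 0, "wz": 0, "dx": 0.4, "dy": -1, "dz": 0, "claw": 50}
  ]
}}

```text
clock: 2.7
tool_pos: [0.4761, 0.1659, 0.3422]
eef_rot: [0.984, 0.176, -0.0, 0.001]
contact_force: [0.4, -0.1, -0.1]
opening: 0.566
finger_force: 0.0
```

>>> {"op": "step_arm", "data": {
  "motion": [
    {"wx": 0, "wy": 0, "wz": 0, "dx": 0.2, "dy": -0.5, "dz": 0, "claw": 50},
    {"wx": 0, "wy": 0, "wz": 0, "dx": 0.4, "dy": -1, "dz": 0, "claw": 50}
  ]
}}

```text
clock: 2.9
tool_pos: [0.4781, 0.2534, 0.3421]
eef_rot: [0.984, 0.177, -0.0, 0.001]
contact_force: [0.5, -0.5, 0.1]
opening: 0.565
finger_force: 0.0
```

>>> {"op": "step_arm", "data": {
  "motion": [
    {"wx": -0.045, "wy": 0, "wz": 0.005, "dx": 0.1, "dy": -0.3, "dz": 0.3, "claw": 50},
    {"wx": -0.09, "wy": 0, "wz": 0.01, "dx": 0.2, "dy": -0.6, "dz": 0.6, "claw": 50},
    {"wx": -0.135, "wy": -0.006, "wz": 0.015, "dx": 0.25, "dy": -0.74, "dz": 1, "claw": 50},
    {"wx": -0.135, "wy": -0.006, "wz": 0.015, "dx": 0.25, "dy": -0.74, "dz": 1, "claw": 50}
  ]
}}

```text
clock: 3.3
tool_pos: [0.4697, 0.3215, 0.2531]
eef_rot: [0.964, 0.159, 0.022, 0.212]
contact_force: [-1.0, -0.1, -1.6]
opening: 0.569
finger_force: 0.0
```

```bash
python3 - <<'E'
from h import *
p,r=tcp(TC,TR,.09)
print(np.round(get_state()['q'],2))
c=go(p+[0,0,.05],r); go(p,r,c)
E
```

```text
[-0.79  0.71 -0.17  1.58  0.48  1.19 -2.43]
d [-0.009 -0.253  0.899] w [-0.0857  0.0003  0.014 ] rows>=1.8 to [0.471 0.31  0.179]
d [ 0.    -0.403  0.478] w [0. 0. 0.] rows>=1.0 to [0.471 0.31  0.129]
```

>>> {"op": "step_arm", "data": {
  "motion": [
    {"wx": -0.04, "wy": 0, "wz": 0.007, "dx": 0, "dy": -0.12, "dz": 0.45, "claw": 50},
    {"wx": -0.086, "wy": 0, "wz": 0.014, "dx": -0.01, "dy": -0.25, "dz": 0.9, "claw": 50},
    {"wx": -0.086, "wy": 0, "wz": 0.014, "dx": -0.01, "dy": -0.25, "dz": 0.9, "claw": 50}
  ]
}}

```text
clock: 3.6
tool_pos: [0.4723, 0.3038, 0.178]
eef_rot: [0.929, 0.13, 0.045, 0.342]
contact_force: [-1.4, 1.2, -1.4]
opening: 0.567
finger_force: 0.0
```

>>> {"op": "step_arm", "data": {
  "motion": [
    {"wx": 0, "wy": 0, "wz": 0, "dx": 0, "dy": -0.4, "dz": 0.48, "claw": 50},
    {"wx": 0, "wy": 0, "wz": 0, "dx": 0, "dy": -0.4, "dz": 0.48, "claw": 50},
    {"wx": 0, "wy": 0, "wz": 0, "dx": 0, "dy": -0.4, "dz": 0.48, "claw": 50}
  ]
}}

```text
clock: 3.9
tool_pos: [0.4796, 0.3045, 0.1424]
eef_rot: [0.932, 0.123, 0.054, 0.336]
contact_force: [-0.0, -0.3, 1.7]
opening: 0.565
finger_force: 0.0
```

```bash
python3 - <<'E'
from h import *
print(np.round(get_state()['q'],2))
p,r=tcp(TC,TR,.045); c=go(p,r); p,r=tcp(TC,TR,0); go(p,r,c)
snap('side','side1'); im=cv2.imread('pics/side1.png')[180:300,130:330]; cv2.imwrite('pics/s1c.png',cv2.resize(im,None,fx=4,fy=4))
E
```

```text
[-0.96  0.95  0.03  1.59  0.57  1.14 -2.63]
d [-0.091 -0.169  0.629] w [-0.002  -0.0011 -0.0073] rows>=1.1 to [0.479 0.282 0.095]
d [0.    0.    0.562] w [0. 0. 0.] rows>=0.9 to [0.487 0.254 0.06 ]
```

View pics/s1c.png

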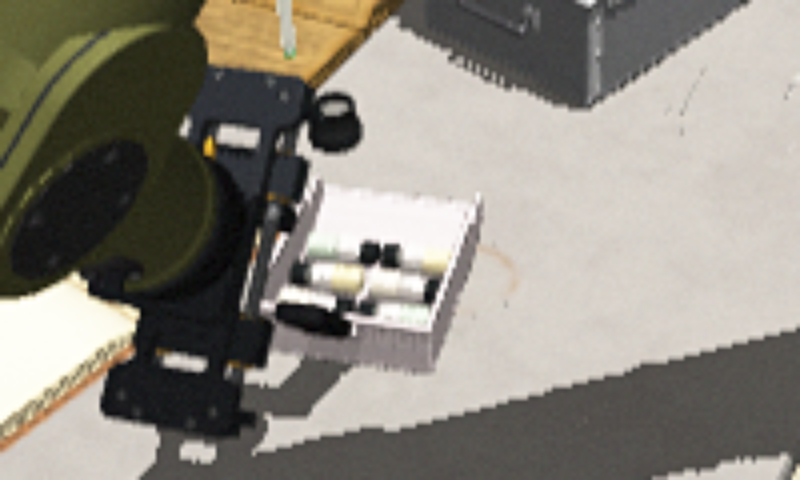

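The crop shows the gripper behind the grip at (310,318), about 9 cm back, and the six vials lying in the tray. Joint 7 is near its limit, so I'll take the half-turned grasp instead.

>>> {"op": "step_arm", "data": {
  "motion": [
    {"wx": 0, "wy": 0, "wz": -0.02, "dx": 0, "dy": 0, "dz": -0.3, "claw": 50},
    {"wx": 0, "wy": 0, "wz": -0.07, "dx": 0, "dy": 0, "dz": -0.5, "claw": 50},
    {"wx": 0, "wy": 0, "wz": -0.12, "dx": 0, "dy": 0, "dz": -0.5, "claw": 50},
    {"wx": 0, "wy": 0, "wz": -0.16, "dx": 0, "dy": 0, "dz": -0.5, "claw": 50},
    {"wx": 0, "wy": 0, "wz": -0.21, "dx": 0, "dy": 0, "dz": -0.5, "claw": 50},
    {"wx": 0, "wy": 0, "wz": -0.26, "dx": 0, "dy": 0, "dz": -0.5, "claw": 50},
    {"wx": 0, "wy": 0, "wz": -0.3, "dx": 0, "dy": 0, "dz": -0.5, "claw": 50},
    {"wx": 0, "wy": 0, "wz": -0.35, "dx": 0, "dy": 0, "dz": -0.5, "claw": 50}
  ]
}}

```text
clock: 4.75
tool_pos: [0.4725, 0.3305, 0.1747]
eef_rot: [0.731, 0.592, -0.127, 0.314]
contact_force: [-0.4, 0.3, 0.4]
opening: 0.565
finger_force: 0.0
```

>>> {"op": "step_arm", "data": {
  "motion": [
    {"wx": 0, "wy": 0, "wz": -0.04, "dx": 0, "dy": 0, "dz": 0, "claw": 50},
    {"wx": 0, "wy": 0, "wz": -0.09, "dx": 0, "dy": 0, "dz": 0, "claw": 50},
    {"wx": 0, "wy": 0, "wz": -0.14, "dx": 0, "dy": 0, "dz": 0, "claw": 50},
    {"wx": 0, "wy": 0, "wz": -0.18, "dx": 0, "dy": 0, "dz": 0, "claw": 50},
    {"wx": 0, "wy": 0, "wz": -0.23, "dx": 0, "dy": 0, "dz": 0, "claw": 50},
    {"wx": 0, "wy": 0, "wz": -0.28, "dx": 0, "dy": 0, "dz": 0, "claw": 50},
    {"wx": 0, "wy": 0, "wz": -0.32, "dx": 0, "dy": 0, "dz": 0, "claw": 50},
    {"wx": 0, "wy": 0, "wz": -0.37, "dx": 0, "dy": 0, "dz": 0, "claw": 50}
  ]
}}

```text
clock: 5.55
tool_pos: [0.4728, 0.3302, 0.1748]
eef_rot: [0.29, 0.895, -0.278, 0.194]
contact_force: [-0.9, -0.1, -0.0]
opening: 0.573
finger_force: 0.0
```

```bash
sed -i 's/return frame(tr.apply(\[1,0,0\])/return frame(tr.apply([-1,0,0])/' h.py; python3 - <<'E'
from h import *
print(np.round(get_state()['q'],2))
p,r=tcp(TC,TR,.09); c=go(p,r); p,r=tcp(TC,TR,.0); go(p,r,c)
E
```

```text
[-0.72  0.96 -0.52  1.51  0.85  1.48 -0.62]
d [0.201 0.031 0.59 ] w [ 0.0033  0.0011 -0.2907] rows>=6.1 to [0.471 0.31  0.129]
d [ 0.    -0.     1.125] w [0. 0. 0.] rows>=1.8 to [0.487 0.254 0.06 ]
```

>>> {"op": "step_arm", "data": {
  "motion": [
    {"wx": 0, "wy": 0, "wz": -0.04, "dx": 0.1, "dy": 0, "dz": 0.1, "claw": 50},
    {"wx": 0, "wy": 0, "wz": -0.09, "dx": 0.2, "dy": 0.03, "dz": 0.2, "claw": 50},
    {"wx": 0, "wy": 0, "wz": -0.14, "dx": 0.2, "dy": 0.03, "dz": 0.3, "claw": 50},
    {"wx": 0, "wy": 0, "wz": -0.18, "dx": 0.2, "dy": 0.03, "dz": 0.4, "claw": 50},
    {"wx": 0, "wy": 0, "wz": -0.23, "dx": 0.2, "dy": 0.03, "dz": 0.5, "claw": 50},
    {"wx": 0, "wy": 0, "wz": -0.28, "dx": 0.2, "dy": 0.03, "dz": 0.59, "claw": 50},
    {"wx": 0.003, "wy": 0.001, "wz": -0.29, "dx": 0.2, "dy": 0.03, "dz": 0.59, "claw": 50},
    {"wx": 0.003, "wy": 0.001, "wz": -0.29, "dx": 0.2, "dy": 0.03, "dz": 0.59, "claw": 50}
  ]
}}

```text
clock: 6.35
tool_pos: [0.4711, 0.3094, 0.1284]
eef_rot: [-0.129, 0.93, -0.339, 0.05]
contact_force: [0.6, 0.3, 0.6]
opening: 0.566
finger_force: 0.0
```

```bash
python3 - <<'E'
from h import *
print(np.round(get_state()['q'],2))
p,r=tcp(TC,TR,.0); go(p,r)
E
```

```text
[-0.62  1.06 -0.68  1.57  0.98  1.52  0.15]
d [-0.    -0.004  1.114] w [-0.0001 -0.0001 -0.0026] rows>=1.8 to [0.487 0.254 0.06 ]
```

Pose is reached well; slide in and grasp.

>>> {"op": "step_arm", "data": {
  "motion": [
    {"wx": 0, "wy": 0, "wz": 0, "dx": 0, "dy": 0, "dz": 0.3, "claw": 50},
    {"wx": 0, "wy": 0, "wz": 0, "dx": 0, "dy": 0, "dz": 0.6, "claw": 50}
  ]
}}

```text
clock: 6.55
tool_pos: [0.4791, 0.2808, 0.0909]
eef_rot: [-0.13, 0.931, -0.339, 0.051]
contact_force: [1.0, 0.0, -0.3]
opening: 0.564
finger_force: 0.0
```

>>> {"op": "step_arm", "data": {
  "motion": [
    {"wx": 0, "wy": 0, "wz": 0, "dx": 0, "dy": 0, "dz": 0.25, "claw": 50},
    {"wx": 0, "wy": 0, "wz": 0, "dx": 0, "dy": 0, "dz": 0.5, "claw": 50},
    {"wx": 0, "wy": 0, "wz": 0, "dx": 0, "dy": 0, "dz": 0.51, "claw": 50},
    {"wx": 0, "wy": 0, "wz": 0, "dx": 0, "dy": 0, "dz": 0.51, "claw": 50}
  ]
}}

```text
clock: 6.95
tool_pos: [0.4844, 0.2548, 0.0568]
eef_rot: [-0.131, 0.93, -0.34, 0.048]
contact_force: [0.5, 0.9, -0.2]
opening: 0.568
finger_force: 0.0
```

```bash
python3 - <<'E'
from h import *
p,r=tcp(TC,TR,.0); go(p,r)
snap('side','side2'); im=cv2.imread('pics/side2.png')[180:300,130:330]; cv2.imwrite('pics/s2c.png',cv2.resize(im,None,fx=4,fy=4))
E
```

```text
d [-0.031 -0.044 -0.024] w [-0.0004 -0.0011 -0.0008] rows>=0.1 to [0.487 0.254 0.06 ]
```

View pics/s2c.png

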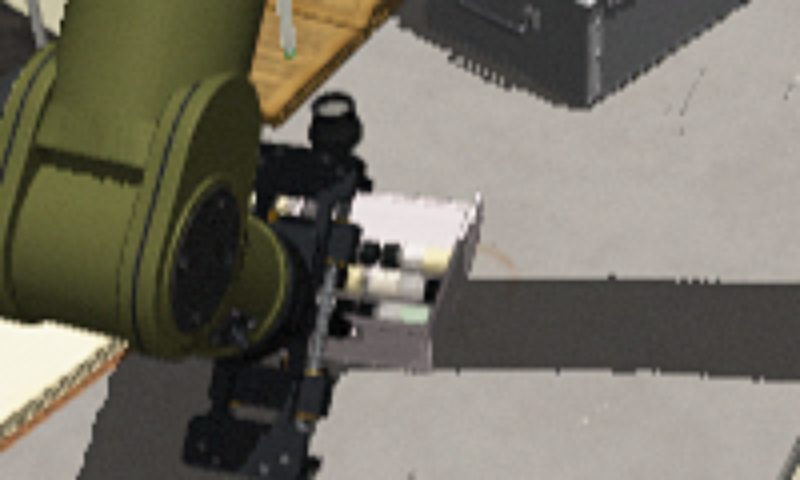

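The fingers straddle the grip in the tray's y–z plane, clear of the vials. Close.

>>> {"op": "step_arm", "data": {
  "motion": [
    {"wx": 0, "wy": 0, "wz": 0, "dx": -0.03, "dy": -0.04, "dz": -0.02, "claw": 30},
    {"wx": 0, "wy": 0, "wz": 0, "dx": -0.03, "dy": -0.04, "dz": -0.02, "claw": 0},
    {"wx": 0, "wy": 0, "wz": 0, "dx": -0.03, "dy": -0.04, "dz": -0.02, "claw": 0},
    {"wx": 0, "wy": 0, "wz": 0, "dx": -0.03, "dy": -0.04, "dz": -0.02, "claw": 0},
    {"wx": 0, "wy": 0, "wz": 0, "dx": -0.03, "dy": -0.04, "dz": -0.02, "claw": 0},
    {"wx": 0, "wy": 0, "wz": 0, "dx": -0.03, "dy": -0.04, "dz": -0.02, "claw": 0},
    {"wx": 0, "wy": 0, "wz": 0, "dx": -0.03, "dy": -0.04, "dz": -0.02, "claw": 0}
  ],
  "force": 50
}}

```text
clock: 7.7
tool_pos: [0.4868, 0.2543, 0.0596]
eef_rot: [-0.132, 0.93, -0.34, 0.047]
contact_force: [0.3, 1.5, -0.4]
opening: 0.157
finger_force: 50.0
```

```bash
cat >> h.py <<'E'
# tray held: from tool pose to tray pose with ideal grip; plan helper
def tray_of(pos,rot):
    M=frame([-1,0,0],[0,-.644,-.765]); tr=rot*M.inv(); return pos-tr.apply([0,.104,.075])-rot.apply([0,0,.019]),tr
E
python3 - <<'E'
from h import *
s=get_state(); p0=np.array(s['tool_pos']);r0=R.from_quat(s['eef_rot']); tp,tr=tray_of(p0,r0)
print('tray by tool',tp.round(4),np.degrees(tr.as_euler('ZYX')).round(1))
# waypoints: lift to .2, over to bin with lip at bin (0,.05), lip height .15
c=go(p0+[0,0,.075],r0); c=go(p0+[0,0,.15],r0,c)
trB=BR
lipB=Bc+BR.apply([0,.05,.15]); tpB=lipB-BR.apply([0,-.09,.017])
pB,rB=tcp(tpB,BR)
tpA=tpB+BR.apply([0,.12,.05]); pA,rA=tcp(tpA,BR)
print('tray',tpB.round(3))
rv=(r0.inv()*rA).as_rotvec(); N=4
q=c[0]
for i in range(1,N+1): c=go(q+(pA-q)*i/N,r0*R.from_rotvec(rv*i/N),c)
c=go(pA+(pB-pA)/2,rA,c); c=go(pB,rB,c)
E
```

```text
tray by tool [ 0.5122  0.166  -0.0008] [16.1  0.1 -0.1]
d [ 0.001 -0.605 -0.716] w [0. 0. 0.] rows>=1.5 to [0.487 0.254 0.135]
d [ 0.001 -0.605 -0.716] w [0. 0. 0.] rows>=1.5 to [0.487 0.254 0.21 ]
tray [ 0.569 -0.102  0.133]
d [-0.269 -0.503  0.286] w [-0.0001  0.0269  0.0321] rows>=1.0 to [0.52  0.217 0.218]
d [-0.341 -0.473  0.26 ] w [-0.0001  0.0269  0.0321] rows>=1.0 to [0.553 0.179 0.227]
d [-0.408 -0.435  0.228] w [-0.0001  0.0269  0.0321] rows>=1.0 to [0.587 0.141 0.235]
d [-0.467 -0.391  0.191] w [-0.0001  0.0269  0.0321] rows>=1.0 to [0.62  0.103 0.243]
d [-0.    -0.373  0.722] w [ 0.  0. -0.] rows>=1.3 to [0.606 0.045 0.218]
d [ 0.    -0.373  0.722] w [0. 0. 0.] rows>=1.3 to [ 0.591 -0.013  0.193]
```

>>> {"op": "step_arm", "data": {
  "motion": [
    {"wx": 0, "wy": 0, "wz": 0, "dx": 0, "dy": -0.08, "dz": -0.1, "claw": 0},
    {"wx": 0, "wy": 0, "wz": 0, "dx": 0, "dy": -0.25, "dz": -0.3, "claw": 0},
    {"wx": 0, "wy": 0, "wz": 0, "dx": 0, "dy": -0.45, "dz": -0.53, "claw": 0},
    {"wx": 0, "wy": 0, "wz": 0, "dx": 0, "dy": -0.65, "dz": -0.77, "claw": 0},
    {"wx": 0, "wy": 0, "wz": 0, "dx": 0, "dy": -0.8, "dz": -0.95, "claw": 0}
  ]
}}

```text
clock: 8.2
tool_pos: [0.487, 0.2546, 0.1608]
eef_rot: [-0.132, 0.93, -0.34, 0.048]
contact_force: [0.5, -0.0, -2.8]
opening: 0.154
finger_force: 50.0
```

>>> {"op": "step_arm", "data": {
  "motion": [
    {"wx": 0, "wy": 0, "wz": 0, "dx": 0, "dy": -0.16, "dz": -0.2, "claw": 0},
    {"wx": 0, "wy": 0, "wz": 0, "dx": 0, "dy": -0.3, "dz": -0.36, "claw": 0},
    {"wx": 0, "wy": 0, "wz": 0, "dx": 0, "dy": -0.4, "dz": -0.48, "claw": 0},
    {"wx": 0, "wy": 0, "wz": 0, "dx": 0, "dy": -0.4, "dz": -0.48, "claw": 0}
  ]
}}

```text
clock: 8.6
tool_pos: [0.4873, 0.2552, 0.2106]
eef_rot: [-0.131, 0.93, -0.34, 0.048]
contact_force: [-0.2, 0.7, -2.9]
opening: 0.156
finger_force: 50.0
```

```bash
python3 - <<'E'
from h import *
s=get_state(); print(np.round(s['q'],2),s['contact_force'],s['opening'])
p,d,W=snap('side','side3'); im=cv2.imread('pics/side3.png')[130:290,130:330]; cv2.imwrite('pics/s3c.png',cv2.resize(im,None,fx=3.5,fy=3.5))
p0=np.array(s['tool_pos']);r0=R.from_quat(s['eef_rot']); print(tray_of(p0,r0)[0])
lipB=Bc+BR.apply([0,.05,.15]); tpB=lipB-BR.apply([0,-.09,.017])
pB,rB=tcp(tpB,BR); pA,rA=tcp(tpB+BR.apply([0,.12,.05]),BR)
rv=(r0.inv()*rA).as_rotvec(); N=4; c=None
for i in range(1,N+1): c=go(p0+(pA-p0)*i/N,r0*R.from_rotvec(rv*i/N),c)
c=go(pA+(pB-pA)/2,rA,c); c=go(pB,rB,c)
E
```

```text
[-0.52  0.91 -0.71  1.63  0.94  1.55  0.25] [-0.15996614  0.71296113 -2.94211334] 0.155917764541345
[0.51281577 0.1669798  0.15017145]
d [-0.271 -0.509  0.276] w [-0.0002  0.0266  0.0322] rows>=1.0 to [0.521 0.217 0.219]
d [-0.34  -0.472  0.264] w [-0.      0.027   0.0319] rows>=1.0 to [0.554 0.179 0.227]
d [-0.406 -0.435  0.232] w [-0.      0.027   0.0319] rows>=1.0 to [0.587 0.141 0.235]
d [-0.466 -0.391  0.195] w [-0.      0.027   0.0319] rows>=1.0 to [0.62  0.103 0.243]
d [-0.    -0.373  0.722] w [ 0. -0. -0.] rows>=1.3 to [0.606 0.045 0.218]
d [ 0.    -0.373  0.722] w [0. 0. 0.] rows>=1.3 to [ 0.591 -0.013  0.193]
```

View pics/s3c.png

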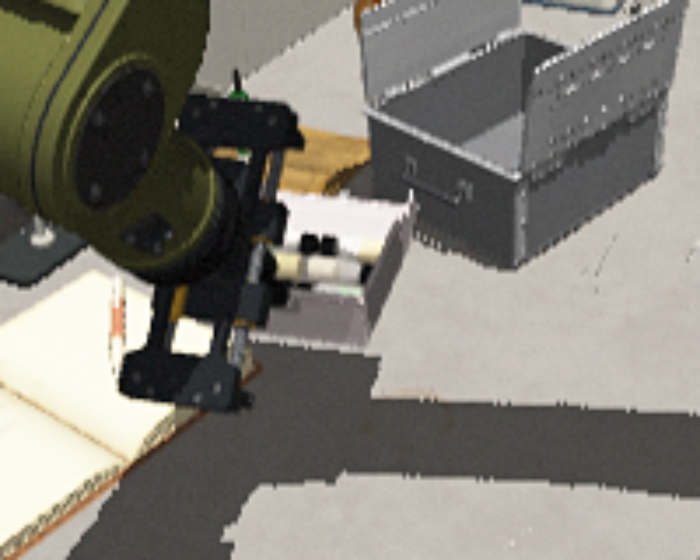

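The tray is lifted level with the vials lying in it; the bin's near end is clear, at about (450,190). A lamp stands on the far side, so I'll check its extent first.

```bash
python3 - <<'E'
from h import *
for n in('top','side'):
    W=np.load(n+'0.npz')['W']; x,y,z=W[...,0],W[...,1],W[...,2]
    for a in np.arange(-.1,.3,.05):
        m=(x>.6)&(x<1)&(y>a)&(y<a+.05)&(z>.1)
        if m.sum()>3: P=W[m]; print(n,round(a,2),m.sum(),'xmin',P[P[:,0].argmin()].round(3),'zmax',P[P[:,2].argmax()].round(3))
E
```

```text
top -0.1 5 xmin [ 0.731 -0.051  0.156] zmax [ 0.734 -0.054  0.156]
top -0.05 130 xmin [ 0.718 -0.034  0.144] zmax [ 0.731 -0.041  0.186]
top 0.0 64 xmin [0.784 0.001 0.146] zmax [0.89  0.049 0.158]
top 0.05 151 xmin [0.854 0.05  0.15 ] zmax [0.897 0.08  0.254]
side -0.05 177 xmin [ 0.715 -0.031  0.149] zmax [ 0.727 -0.039  0.185]
side 0.0 63 xmin [0.78  0.004 0.15 ] zmax [0.815 0.026 0.152]
side 0.05 280 xmin [0.851 0.052 0.149] zmax [0.897 0.083 0.25 ]
side 0.1 4 xmin [0.913 0.101 0.132] zmax [0.913 0.101 0.132]
```

>>> {"op": "step_arm", "data": {
  "motion": [
    {"wx": 0, "wy": 0.008, "wz": 0.01, "dx": -0.08, "dy": -0.15, "dz": 0.08, "claw": 0},
    {"wx": 0, "wy": 0.017, "wz": 0.02, "dx": -0.17, "dy": -0.32, "dz": 0.17, "claw": 0},
    {"wx": 0, "wy": 0.027, "wz": 0.032, "dx": -0.27, "dy": -0.51, "dz": 0.28, "claw": 0}
  ]
}}

```text
clock: 8.95
tool_pos: [0.5217, 0.2148, 0.2179]
eef_rot: [-0.068, 0.936, -0.344, 0.024]
contact_force: [0.1, 0.8, -2.5]
opening: 0.154
finger_force: 50.0
```

>>> {"op": "step_arm", "data": {
  "motion": [
    {"wx": 0, "wy": 0.014, "wz": 0.016, "dx": -0.17, "dy": -0.23, "dz": 0.13, "claw": 0},
    {"wx": 0, "wy": 0.027, "wz": 0.032, "dx": -0.34, "dy": -0.47, "dz": 0.26, "claw": 0}
  ]
}}

```text
clock: 9.15
tool_pos: [0.5552, 0.1764, 0.2265]
eef_rot: [-0.005, 0.939, -0.344, 0.001]
contact_force: [0.1, 0.8, -3.2]
opening: 0.158
finger_force: 50.0
```

>>> {"op": "step_arm", "data": {
  "motion": [
    {"wx": 0, "wy": 0.014, "wz": 0.016, "dx": -0.2, "dy": -0.22, "dz": 0.12, "claw": 0},
    {"wx": 0, "wy": 0.027, "wz": 0.032, "dx": -0.41, "dy": -0.435, "dz": 0.23, "claw": 0}
  ]
}}

```text
clock: 9.35
tool_pos: [0.5886, 0.1377, 0.235]
eef_rot: [0.057, 0.937, -0.344, -0.021]
contact_force: [0.5, -0.0, -1.9]
opening: 0.152
finger_force: 50.0
```

>>> {"op": "step_arm", "data": {
  "motion": [
    {"wx": 0, "wy": 0.014, "wz": 0.016, "dx": -0.25, "dy": -0.2, "dz": 0.1, "claw": 0},
    {"wx": 0, "wy": 0.023, "wz": 0.027, "dx": -0.4, "dy": -0.33, "dz": 0.16, "claw": 0},
    {"wx": 0, "wy": 0.027, "wz": 0.032, "dx": -0.47, "dy": -0.39, "dz": 0.19, "claw": 0},
    {"wx": 0, "wy": 0.027, "wz": 0.032, "dx": -0.47, "dy": -0.39, "dz": 0.19, "claw": 0}
  ]
}}

```text
clock: 9.75
tool_pos: [0.6215, 0.1008, 0.2432]
eef_rot: [0.117, 0.931, -0.342, -0.043]
contact_force: [-0.2, -0.4, -3.0]
opening: 0.156
finger_force: 50.0
```

```bash
python3 - <<'E'
from h import *
s=get_state(); print(np.round(s['q'],2),s['opening'])
p0=np.array(s['tool_pos']);r0=R.from_quat(s['eef_rot']); tp,tr=tray_of(p0,r0); print(tp.round(3),np.degrees(tr.as_euler('ZYX')).round(1))
lipB=Bc+BR.apply([0,.05,.15]); tpB=lipB-BR.apply([0,-.09,.017])
pB,rB=tcp(tpB,BR)
c=go((p0+pB)/2,rB); c=go(pB,rB,c)
def tilt(th,lip):
    tr=BR*R.from_euler('x',th,degrees=True); return tcp(lip-tr.apply([0,-.09,.017]),tr)
for th in(12,24,36,48,60,72,80):
    c=go(*tilt(th,Bc+BR.apply([0,.05,.15])),c)
E
```

```text
[-0.24  0.98 -0.57  1.21  0.83  1.74  0.42] 0.15607500289433077
[0.599 0.012 0.183] [-14.3   0.   -0.2]
d [ 0.008 -0.361  0.714] w [-0.0011 -0.0013 -0.0014] rows>=1.3 to [0.606 0.044 0.218]
d [ 0.012 -0.364  0.712] w [0. 0. 0.] rows>=1.3 to [ 0.591 -0.013  0.193]
d [ 0.    -0.421 -0.248] w [-0.0667 -0.      0.    ] rows>=1.4 to [ 0.588 -0.026  0.23 ]
d [-0.    -0.421 -0.248] w [-0.0667  0.      0.    ] rows>=1.4 to [ 0.583 -0.046  0.264]
d [ 0.    -0.421 -0.248] w [-0.0667 -0.      0.    ] rows>=1.4 to [ 0.576 -0.072  0.292]
d [-0.    -0.421 -0.248] w [-0.0667  0.     -0.    ] rows>=1.4 to [ 0.569 -0.103  0.314]
d [ 0.    -0.421 -0.248] w [-0.0667  0.     -0.    ] rows>=1.4 to [ 0.56  -0.138  0.329]
d [ 0.    -0.421 -0.248] w [-0.0667 -0.     -0.    ] rows>=1.4 to [ 0.551 -0.175  0.336]
d [-0.    -0.275 -0.175] w [-0.0444 -0.      0.    ] rows>=0.9 to [ 0.544 -0.2    0.337]
```

>>> {"op": "step_arm", "data": {
  "motion": [
    {"wx": 0, "wy": 0, "wz": 0, "dx": 0, "dy": -0.12, "dz": 0.24, "claw": 0},
    {"wx": 0, "wy": 0, "wz": 0, "dx": 0, "dy": -0.24, "dz": 0.48, "claw": 0},
    {"wx": 0, "wy": 0, "wz": 0, "dx": 0.01, "dy": -0.36, "dz": 0.71, "claw": 0}
  ]
}}

```text
clock: 10.05
tool_pos: [0.6045, 0.0474, 0.2181]
eef_rot: [0.113, 0.932, -0.341, -0.043]
contact_force: [0.2, -0.3, -3.0]
opening: 0.155
finger_force: 50.0
```

>>> {"op": "step_arm", "data": {
  "motion": [
    {"wx": 0, "wy": 0, "wz": 0, "dx": 0, "dy": -0.15, "dz": 0.3, "claw": 0},
    {"wx": 0, "wy": 0, "wz": 0, "dx": 0, "dy": -0.27, "dz": 0.52, "claw": 0},
    {"wx": 0, "wy": 0, "wz": 0, "dx": 0.01, "dy": -0.36, "dz": 0.71, "claw": 0},
    {"wx": 0, "wy": 0, "wz": 0, "dx": 0.01, "dy": -0.36, "dz": 0.71, "claw": 0}
  ]
}}

```text
clock: 10.45
tool_pos: [0.5889, -0.012, 0.1935]
eef_rot: [0.115, 0.931, -0.343, -0.044]
contact_force: [-0.6, 0.2, -2.3]
opening: 0.158
finger_force: 50.0
```

>>> {"op": "step_arm", "data": {
  "motion": [
    {"wx": -0.033, "wy": 0, "wz": 0, "dx": 0, "dy": -0.21, "dz": -0.12, "claw": 0},
    {"wx": -0.067, "wy": 0, "wz": 0, "dx": 0, "dy": -0.42, "dz": -0.25, "claw": 0}
  ]
}}

```text
clock: 10.65
tool_pos: [0.5872, -0.0186, 0.2306]
eef_rot: [0.116, 0.964, -0.239, -0.03]
contact_force: [0.8, -0.1, -3.3]
opening: 0.154
finger_force: 50.0
```

>>> {"op": "step_arm", "data": {
  "motion": [
    {"wx": -0.033, "wy": 0, "wz": 0, "dx": 0, "dy": -0.21, "dz": -0.12, "claw": 0},
    {"wx": -0.067, "wy": 0, "wz": 0, "dx": 0, "dy": -0.42, "dz": -0.25, "claw": 0}
  ]
}}

```text
clock: 10.85
tool_pos: [0.5826, -0.0396, 0.266]
eef_rot: [0.119, 0.983, -0.137, -0.017]
contact_force: [-0.3, 0.2, -2.7]
opening: 0.157
finger_force: 50.0
```

```bash
cat >> h.py <<'E'
def tilt(th,lip):
    tr=BR*R.from_euler('x',th,degrees=True); return tcp(lip-tr.apply([0,-.09,.017]),tr)
E
python3 - <<'E'
from h import *
s=get_state(); print(np.round(s['q'],2),s['opening'])
p0=np.array(s['tool_pos']);r0=R.from_quat(s['eef_rot']); tp,tr=tray_of(p0,r0); print(tp.round(3),np.degrees(tr.as_euler('ZYX')).round(1))
go(*tilt(36,Bc+BR.apply([0,.05,.15])))
snap('side','side4'); im=cv2.imread('pics/side4.png')[80:290,130:350]; cv2.imwrite('pics/s4c.png',cv2.resize(im,None,fx=2.8,fy=2.8))
E
```

```text
[ 0.26  0.74 -0.77  1.59  0.75  1.27  0.59] 0.15721119681131224
[ 0.569 -0.097  0.173] [-13.8   0.   24.3]
d [-0.022 -0.48  -0.202] w [-0.0653  0.0001  0.001 ] rows>=1.4 to [ 0.576 -0.072  0.292]
```

View pics/s4c.png

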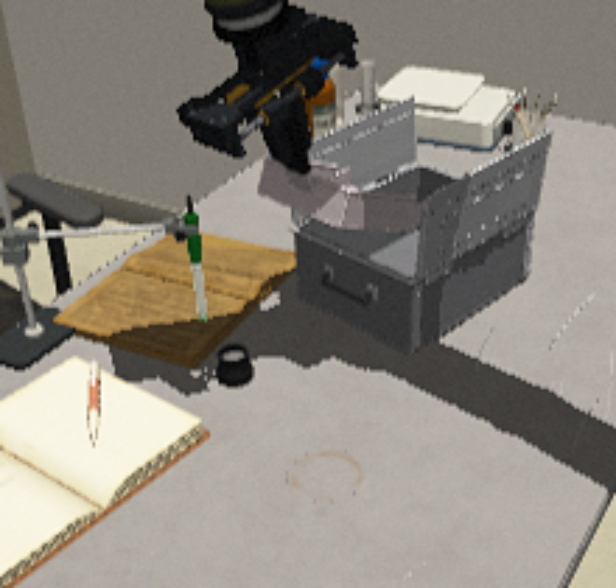

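The tray sits between the leaves with its lip over the mouth at about (380,215), tilted 24°. Continue tipping.

>>> {"op": "step_arm", "data": {
  "motion": [
    {"wx": -0.033, "wy": 0, "wz": 0, "dx": -0.01, "dy": -0.24, "dz": -0.1, "claw": 0},
    {"wx": -0.066, "wy": 0, "wz": 0, "dx": -0.02, "dy": -0.47, "dz": -0.2, "claw": 0}
  ]
}}

```text
clock: 11.1
tool_pos: [0.5764, -0.0704, 0.2914]
eef_rot: [0.12, 0.992, -0.035, -0.005]
contact_force: [0.5, -0.9, -1.4]
opening: 0.155
finger_force: 50.0
```

>>> {"op": "step_arm", "data": {
  "motion": [
    {"wx": -0.033, "wy": 0, "wz": 0, "dx": 0, "dy": -0.21, "dz": -0.12, "claw": 0},
    {"wx": -0.067, "wy": 0, "wz": 0, "dx": 0, "dy": -0.42, "dz": -0.25, "claw": 0}
  ]
}}

```text
clock: 11.3
tool_pos: [0.5684, -0.103, 0.314]
eef_rot: [0.12, 0.99, 0.069, 0.008]
contact_force: [1.1, 0.4, -2.0]
opening: 0.15
finger_force: 50.0
```

>>> {"op": "step_arm", "data": {
  "motion": [
    {"wx": -0.033, "wy": 0, "wz": 0, "dx": 0, "dy": -0.21, "dz": -0.12, "claw": 0},
    {"wx": -0.067, "wy": 0, "wz": 0, "dx": 0, "dy": -0.42, "dz": -0.25, "claw": 0}
  ]
}}

```text
clock: 11.5
tool_pos: [0.5597, -0.1384, 0.3292]
eef_rot: [0.119, 0.978, 0.173, 0.021]
contact_force: [0.7, 1.0, -2.7]
opening: 0.159
finger_force: 50.0
```

>>> {"op": "step_arm", "data": {
  "motion": [
    {"wx": -0.033, "wy": 0, "wz": 0, "dx": 0, "dy": -0.21, "dz": -0.12, "claw": 0},
    {"wx": -0.067, "wy": 0, "wz": 0, "dx": 0, "dy": -0.42, "dz": -0.25, "claw": 0}
  ]
}}

```text
clock: 11.7
tool_pos: [0.5503, -0.1761, 0.3362]
eef_rot: [0.116, 0.954, 0.274, 0.033]
contact_force: [0.9, 1.1, -2.3]
opening: 0.15
finger_force: 50.0
```

>>> {"op": "step_arm", "data": {
  "motion": [
    {"wx": -0.022, "wy": 0, "wz": 0, "dx": 0, "dy": -0.14, "dz": -0.08, "claw": 0},
    {"wx": -0.044, "wy": 0, "wz": 0, "dx": 0, "dy": -0.27, "dz": -0.17, "claw": 0},
    {"wx": -0.044, "wy": 0, "wz": 0, "dx": 0, "dy": -0.27, "dz": -0.17, "claw": 0},
    {"wx": -0.044, "wy": 0, "wz": 0, "dx": 0, "dy": -0.27, "dz": -0.17, "claw": 0}
  ]
}}

```text
clock: 12.1
tool_pos: [0.5445, -0.1997, 0.3353]
eef_rot: [0.114, 0.933, 0.338, 0.04]
contact_force: [0.1, 0.1, -0.5]
opening: 0.156
finger_force: 50.0
```

```bash
python3 - <<'E'
from h import *
s=get_state(); print(np.round(s['q'],2),s['opening'],s['contact_force'])
p0=np.array(s['tool_pos']);r0=R.from_quat(s['eef_rot']); tp,tr=tray_of(p0,r0); print(tp.round(3),np.degrees(tr.as_euler('ZYX')).round(1))
snap('side','side5'); snap('top','top5')
a=cv2.imread('pics/side5.png')[80:230,190:340]; b=cv2.imread('pics/top5.png')[120:240,270:390]
cv2.imwrite('pics/s5c.png',np.hstack([cv2.resize(a,(400,400)),cv2.resize(b,(400,400))]))
E
```

```text
[ 1.17  0.96 -1.27  1.47  0.22  1.19  1.39] 0.15553017821173248 [ 0.13625667  0.09537013 -0.49599085]
[ 0.555 -0.157  0.234] [-13.9   0.1  79.9]
```

View pics/s5c.png

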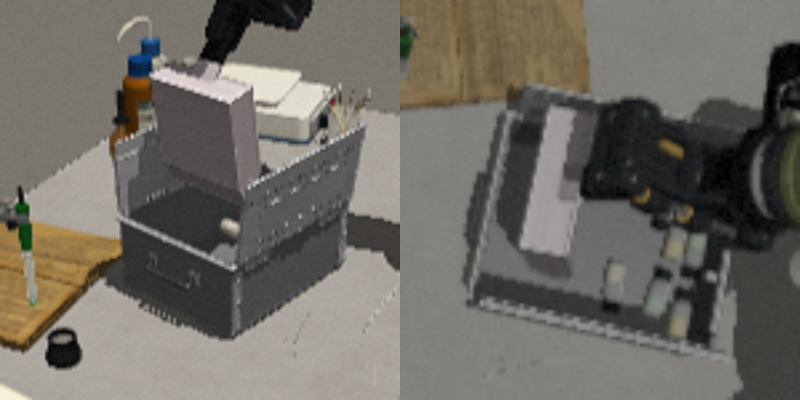

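The side view shows the tray tipped to 80° with its mouth into the bin. The top view shows five vials in the bin near (610–700, 240–320), and the sixth is probably under the gripper. Now I'll bring the tray back.

```bash
python3 - <<'E'
from h import *
L=Bc+BR.apply([0,.05,.15]); c=None
for th in (72,60,48,36,24,12,0): c=go(*tilt(th,L),c)
pB,rB=c; pA=pB+BR.apply([0,.12,.05]); print('retract'); c=go((pA+pB)/2,rB,c); c=go(pA,rB,c)
pC,rC=tcp(TC+[0,0,.15],TR); print('over'); rv=(rB.inv()*rC).as_rotvec(); 
for i in range(1,5): c=go(pA+(pC-pA)*i/4,rB*R.from_rotvec(rv*i/4),c)
c=go(pC-[0,0,.08],rC,c)
E
```

```text
d [-0.003  0.227  0.193] w [ 0.0438 -0.0007  0.0011] rows>=0.9 to [ 0.551 -0.175  0.336]
d [-0.    0.36  0.33] w [0.0667 0.     0.    ] rows>=1.4 to [ 0.56  -0.138  0.329]
d [-0.    0.36  0.33] w [ 0.0667 -0.      0.    ] rows>=1.4 to [ 0.569 -0.103  0.314]
d [0.   0.36 0.33] w [ 0.0667 -0.      0.    ] rows>=1.4 to [ 0.576 -0.072  0.292]
d [-0.    0.36  0.33] w [ 0.0667  0.     -0.    ] rows>=1.4 to [ 0.583 -0.046  0.264]
d [0.   0.36 0.33] w [ 0.0667 -0.     -0.    ] rows>=1.4 to [ 0.588 -0.026  0.23 ]
d [-0.    0.36  0.33] w [ 0.0667  0.     -0.    ] rows>=1.4 to [ 0.591 -0.013  0.193]
retract
d [-0.     0.373 -0.722] w [0. 0. 0.] rows>=1.3 to [0.606 0.045 0.218]
d [ 0.     0.373 -0.722] w [0. 0. 0.] rows>=1.3 to [0.62  0.103 0.243]
over
d [ 0.517  0.339 -0.151] w [-0.     -0.0271 -0.0322] rows>=1.0 to [0.587 0.141 0.235]
d [ 0.465  0.389 -0.193] w [ 0.     -0.0271 -0.0322] rows>=1.0 to [0.554 0.179 0.227]
d [ 0.406  0.433 -0.23 ] w [ 0.     -0.0271 -0.0322] rows>=1.0 to [0.52  0.216 0.219]
d [ 0.339  0.471 -0.262] w [ 0.     -0.0271 -0.0322] rows>=1.0 to [0.487 0.254 0.21 ]
d [-0.     0.644  0.765] w [-0.  0.  0.] rows>=1.6 to [0.487 0.254 0.13 ]
```

>>> {"op": "step_arm", "data": {
  "motion": [
    {"wx": 0.044, "wy": 0, "wz": 0.001, "dx": 0, "dy": 0.23, "dz": 0.19, "claw": 0}
  ]
}}

```text
clock: 12.3
tool_pos: [0.5496, -0.1844, 0.3302]
eef_rot: [0.125, 0.954, 0.272, 0.031]
contact_force: [-0.0, -1.4, -2.1]
opening: 0.159
finger_force: 50.0
```

>>> {"op": "step_arm", "data": {
  "motion": [
    {"wx": 0.033, "wy": 0, "wz": 0, "dx": 0, "dy": 0.18, "dz": 0.165, "claw": 0},
    {"wx": 0.067, "wy": 0, "wz": 0, "dx": 0, "dy": 0.36, "dz": 0.33, "claw": 0}
  ]
}}

```text
clock: 12.5
tool_pos: [0.56, -0.1374, 0.3301]
eef_rot: [0.12, 0.978, 0.169, 0.021]
contact_force: [0.9, -0.3, -2.6]
opening: 0.154
finger_force: 50.0
```

>>> {"op": "step_arm", "data": {
  "motion": [
    {"wx": 0.033, "wy": 0, "wz": 0, "dx": 0, "dy": 0.18, "dz": 0.165, "claw": 0},
    {"wx": 0.067, "wy": 0, "wz": 0, "dx": 0, "dy": 0.36, "dz": 0.33, "claw": 0}
  ]
}}

```text
clock: 12.7
tool_pos: [0.5686, -0.1024, 0.3153]
eef_rot: [0.121, 0.99, 0.065, 0.008]
contact_force: [0.1, 0.3, -2.2]
opening: 0.157
finger_force: 50.0
```

>>> {"op": "step_arm", "data": {
  "motion": [
    {"wx": 0.033, "wy": 0, "wz": 0, "dx": 0, "dy": 0.18, "dz": 0.165, "claw": 0},
    {"wx": 0.067, "wy": 0, "wz": 0, "dx": 0, "dy": 0.36, "dz": 0.33, "claw": 0},
    {"wx": 0.067, "wy": 0, "wz": 0, "dx": 0, "dy": 0.36, "dz": 0.33, "claw": 0}
  ]
}}

```text
clock: 13.0
tool_pos: [0.5764, -0.0621, 0.2925]
eef_rot: [0.114, 0.993, -0.035, -0.005]
contact_force: [-0.0, 1.0, -1.7]
opening: 0.155
finger_force: 50.0
```

```bash
python3 - <<'E'
from h import *
s=get_state(); print(np.round(s['q'],2),s['opening'],s['contact_force'].round(1) if hasattr(s['contact_force'],'round') else s['contact_force'])
L=Bc+BR.apply([0,.05,.15]); go(*tilt(24,L))
snap('top','top6'); b=cv2.imread('pics/top6.png')[120:240,260:400]; cv2.imwrite('pics/t6c.png',cv2.resize(b,(700,600)))
E
```

```text
[ 0.46  0.69 -0.86  1.61  0.62  1.16  0.78] 0.15497549538498276 [-0.   1.  -1.7]
d [-0.033  0.245  0.345] w [0.0671 0.0003 0.005 ] rows>=1.4 to [ 0.583 -0.046  0.264]
```

View pics/t6c.png

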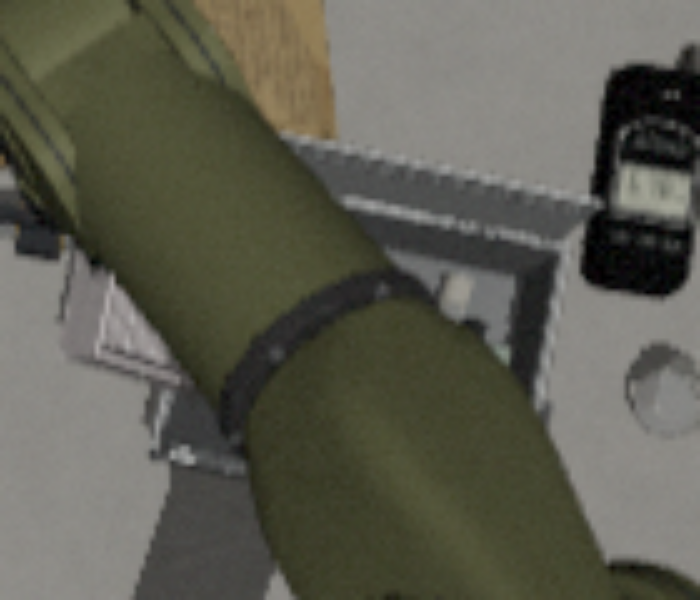

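The top view shows the arm covering part of the scene, with another vial in the bin at (455,290) that was hidden before. Continue returning the tray.

>>> {"op": "step_arm", "data": {
  "motion": [
    {"wx": 0.033, "wy": 0, "wz": 0.002, "dx": -0.015, "dy": 0.12, "dz": 0.17, "claw": 0},
    {"wx": 0.067, "wy": 0, "wz": 0.005, "dx": -0.03, "dy": 0.245, "dz": 0.345, "claw": 0}
  ]
}}

```text
clock: 13.25
tool_pos: [0.5831, -0.0595, 0.2635]
eef_rot: [0.132, 0.981, -0.142, -0.017]
contact_force: [0.6, -0.6, -2.0]
opening: 0.154
finger_force: 50.0
```

>>> {"op": "step_arm", "data": {
  "motion": [
    {"wx": 0.033, "wy": 0, "wz": 0, "dx": 0, "dy": 0.18, "dz": 0.165, "claw": 0},
    {"wx": 0.067, "wy": 0, "wz": 0, "dx": 0, "dy": 0.36, "dz": 0.33, "claw": 0}
  ]
}}

```text
clock: 13.45
tool_pos: [0.5886, -0.0378, 0.2297]
eef_rot: [0.128, 0.961, -0.244, -0.031]
contact_force: [0.2, 0.2, -2.1]
opening: 0.156
finger_force: 50.0
```

>>> {"op": "step_arm", "data": {
  "motion": [
    {"wx": 0.033, "wy": 0, "wz": 0, "dx": 0, "dy": 0.18, "dz": 0.165, "claw": 0},
    {"wx": 0.067, "wy": 0, "wz": 0, "dx": 0, "dy": 0.36, "dz": 0.33, "claw": 0},
    {"wx": 0.067, "wy": 0, "wz": 0, "dx": 0, "dy": 0.36, "dz": 0.33, "claw": 0}
  ]
}}

```text
clock: 13.75
tool_pos: [0.59, -0.0209, 0.1875]
eef_rot: [0.119, 0.931, -0.341, -0.048]
contact_force: [-0.7, 0.2, -1.3]
opening: 0.154
finger_force: 50.0
```

>>> {"op": "step_arm", "data": {
  "motion": [
    {"wx": 0, "wy": 0, "wz": 0, "dx": 0, "dy": 0.19, "dz": -0.36, "claw": 0},
    {"wx": 0, "wy": 0, "wz": 0, "dx": 0, "dy": 0.37, "dz": -0.72, "claw": 0}
  ]
}}

```text
clock: 13.95
tool_pos: [0.6073, 0.0305, 0.218]
eef_rot: [0.125, 0.931, -0.341, -0.046]
contact_force: [0.7, 0.3, -1.8]
opening: 0.156
finger_force: 50.0
```

>>> {"op": "step_arm", "data": {
  "motion": [
    {"wx": 0, "wy": 0, "wz": 0, "dx": 0, "dy": 0.19, "dz": -0.36, "claw": 0},
    {"wx": 0, "wy": 0, "wz": 0, "dx": 0, "dy": 0.37, "dz": -0.72, "claw": 0}
  ]
}}

```text
clock: 14.15
tool_pos: [0.6233, 0.0893, 0.2437]
eef_rot: [0.124, 0.931, -0.34, -0.045]
contact_force: [1.0, -0.5, -0.6]
opening: 0.155
finger_force: 50.0
```

>>> {"op": "step_arm", "data": {
  "motion": [
    {"wx": 0, "wy": -0.014, "wz": -0.016, "dx": 0.26, "dy": 0.17, "dz": -0.08, "claw": 0},
    {"wx": 0, "wy": -0.027, "wz": -0.032, "dx": 0.52, "dy": 0.34, "dz": -0.15, "claw": 0}
  ]
}}

```text
clock: 14.35
tool_pos: [0.5905, 0.1282, 0.2346]
eef_rot: [0.063, 0.937, -0.342, -0.021]
contact_force: [-0.8, 0.2, -1.9]
opening: 0.154
finger_force: 50.0
```

>>> {"op": "step_arm", "data": {
  "motion": [
    {"wx": 0, "wy": -0.014, "wz": -0.016, "dx": 0.23, "dy": 0.2, "dz": -0.1, "claw": 0},
    {"wx": 0, "wy": -0.027, "wz": -0.032, "dx": 0.465, "dy": 0.39, "dz": -0.19, "claw": 0}
  ]
}}

```text
clock: 14.55
tool_pos: [0.5573, 0.1659, 0.2259]
eef_rot: [-0.0, 0.939, -0.343, 0.001]
contact_force: [0.0, -0.6, -1.6]
opening: 0.154
finger_force: 50.0
```

>>> {"op": "step_arm", "data": {
  "motion": [
    {"wx": 0, "wy": -0.014, "wz": -0.016, "dx": 0.2, "dy": 0.22, "dz": -0.12, "claw": 0},
    {"wx": 0, "wy": -0.027, "wz": -0.032, "dx": 0.41, "dy": 0.43, "dz": -0.23, "claw": 0}
  ]
}}

```text
clock: 14.75
tool_pos: [0.5246, 0.2041, 0.2176]
eef_rot: [-0.062, 0.937, -0.342, 0.023]
contact_force: [0.3, 1.0, -2.5]
opening: 0.155
finger_force: 50.0
```

```bash
python3 - <<'E'
from h import *
s=get_state(); print(np.round(s['q'],2),s['opening'],s['contact_force'])
p0=np.array(s['tool_pos']);r0=R.from_quat(s['eef_rot']); tp,tr=tray_of(p0,r0); print(tp.round(3),np.degrees(tr.as_euler('ZYX')).round(1))
c=go(*tcp(TC+[0,0,.14],TR)); c=go(*tcp(TC+[0,0,.07],TR),c); c=go(*tcp(TC+[0,0,.015],TR),c)
p,d,W=snap('side'); Q=(W-tp)@tr.as_matrix()
m=(abs(Q[...,0])<.055)&(Q[...,1]>-.085)&(Q[...,1]<.07)&(Q[...,2]>-.01)&(Q[...,2]<.035)
print(m.sum(),np.percentile(Q[m][:,2],[5,25,50,75,95,99]).round(3),'dark',(p[m].max(1)<60).sum())
E
```

```text
[-0.43  0.9  -0.64  1.57  0.9   1.56  0.3 ] 0.15477351929193228 [ 0.34997049  0.95189447 -2.53021408]
[0.537 0.113 0.157] [ 7.6 -0.  -0.1]
d [ 0.381  0.658 -0.276] w [-0.0003 -0.0311 -0.0373] rows>=1.3 to [0.487 0.254 0.2  ]
d [0.    0.564 0.669] w [0. 0. 0.] rows>=1.4 to [0.487 0.254 0.13 ]
d [0.    0.443 0.526] w [0. 0. 0.] rows>=1.1 to [0.487 0.254 0.075]
943 [0.003 0.004 0.006 0.013 0.025 0.032] dark 4
```

>>> {"op": "step_arm", "data": {
  "motion": [
    {"wx": 0, "wy": -0.016, "wz": -0.018, "dx": 0.19, "dy": 0.33, "dz": -0.14, "claw": 0},
    {"wx": 0, "wy": -0.031, "wz": -0.037, "dx": 0.38, "dy": 0.66, "dz": -0.28, "claw": 0},
    {"wx": 0, "wy": -0.031, "wz": -0.037, "dx": 0.38, "dy": 0.66, "dz": -0.28, "claw": 0}
  ]
}}

```text
clock: 15.1
tool_pos: [0.484, 0.2584, 0.1992]
eef_rot: [-0.137, 0.93, -0.338, 0.047]
contact_force: [0.0, 0.7, -1.6]
opening: 0.153
finger_force: 50.0
```

>>> {"op": "step_arm", "data": {
  "motion": [
    {"wx": 0, "wy": 0, "wz": 0, "dx": 0, "dy": 0.28, "dz": 0.33, "claw": 0},
    {"wx": 0, "wy": 0, "wz": 0, "dx": 0, "dy": 0.56, "dz": 0.67, "claw": 0}
  ]
}}

```text
clock: 15.3
tool_pos: [0.4891, 0.2538, 0.1304]
eef_rot: [-0.131, 0.93, -0.34, 0.049]
contact_force: [0.7, 0.1, -2.0]
opening: 0.153
finger_force: 50.0
```

>>> {"op": "step_arm", "data": {
  "motion": [
    {"wx": 0, "wy": 0, "wz": 0, "dx": 0, "dy": 0.2, "dz": 0.25, "claw": 0},
    {"wx": 0, "wy": 0, "wz": 0, "dx": 0, "dy": 0.36, "dz": 0.43, "claw": 0},
    {"wx": 0, "wy": 0, "wz": 0, "dx": 0, "dy": 0.44, "dz": 0.52, "claw": 0},
    {"wx": 0, "wy": 0, "wz": 0, "dx": 0, "dy": 0.44, "dz": 0.52, "claw": 0}
  ]
}}

```text
clock: 15.7
tool_pos: [0.4874, 0.2531, 0.0741]
eef_rot: [-0.132, 0.929, -0.342, 0.047]
contact_force: [0.0, -0.4, -1.2]
opening: 0.155
finger_force: 50.0
```

```bash
python3 - <<'E'
from h import *
s=get_state(); print(s['opening'],s['contact_force'])
p0=np.array(s['tool_pos']);r0=R.from_quat(s['eef_rot']); tp,tr=tray_of(p0,r0); print(tp.round(4),np.degrees(tr.as_euler('ZYX')).round(1))
go(tcp(TC,TR)[0],tcp(TC,TR)[1])
E
```

```text
0.1545888289306941 [ 0.01026851 -0.44482496 -1.22202725]
[0.5128 0.1646 0.0141] [16.1  0.2 -0.3]
d [-0.002  0.12   0.122] w [-0.0015 -0.0013 -0.    ] rows>=0.3 to [0.487 0.254 0.06 ]
```

>>> {"op": "step_arm", "data": {
  "motion": [
    {"wx": 0, "wy": 0, "wz": 0, "dx": 0, "dy": 0.04, "dz": 0.05, "claw": 0},
    {"wx": 0, "wy": 0, "wz": 0, "dx": 0, "dy": 0.08, "dz": 0.09, "claw": 0},
    {"wx": 0, "wy": 0, "wz": 0, "dx": 0, "dy": 0.115, "dz": 0.137, "claw": 0},
    {"wx": 0, "wy": 0, "wz": 0, "dx": 0, "dy": 0.115, "dz": 0.137, "claw": 0},
    {"wx": 0, "wy": 0, "wz": 0, "dx": 0, "dy": 0.115, "dz": 0.137, "claw": 0}
  ]
}}

```text
clock: 16.2
tool_pos: [0.4871, 0.2536, 0.0601]
eef_rot: [-0.133, 0.929, -0.342, 0.047]
contact_force: [-0.0, -0.5, -2.6]
opening: 0.156
finger_force: 50.0
```

>>> {"op": "step_arm", "data": {
  "motion": [
    {"wx": 0, "wy": 0, "wz": 0, "dx": 0, "dy": 0, "dz": 0, "claw": 25},
    {"wx": 0, "wy": 0, "wz": 0, "dx": 0, "dy": 0, "dz": 0, "claw": 50},
    {"wx": 0, "wy": 0, "wz": 0, "dx": 0, "dy": 0, "dz": 0, "claw": 50},
    {"wx": 0, "wy": 0, "wz": 0, "dx": 0, "dy": 0, "dz": 0, "claw": 50}
  ]
}}

```text
clock: 16.6
tool_pos: [0.4872, 0.2535, 0.0602]
eef_rot: [-0.133, 0.929, -0.342, 0.048]
contact_force: [-0.9, -0.6, -1.2]
opening: 0.494
finger_force: 0.0
```

>>> {"op": "step_arm", "data": {
  "motion": [
    {"wx": 0, "wy": 0, "wz": 0, "dx": 0, "dy": 0, "dz": -0.3, "claw": 50},
    {"wx": 0, "wy": 0, "wz": 0, "dx": 0, "dy": 0, "dz": -0.7, "claw": 50},
    {"wx": 0, "wy": 0, "wz": 0, "dx": 0, "dy": 0, "dz": -1, "claw": 50}
  ]
}}

```text
clock: 16.9
tool_pos: [0.4724, 0.3045, 0.1221]
eef_rot: [-0.133, 0.929, -0.341, 0.047]
contact_force: [-0.2, 0.3, -0.5]
opening: 0.565
finger_force: 0.0
```

```bash
python3 - <<'E'
from h import *
s=get_state(); print(s['opening'],s['contact_force'],np.round(s['q'],2),s['tool_pos'])
p,d,W=snap('side','side7'); x,y,z=W[...,0],W[...,1],W[...,2]
m=(abs(x-.52)<.11)&(y<.245)&(y>.05)&(z>.033)&(z<.044)
print(cv2.minAreaRect(W[m][:,:2].astype(np.float32)*1000))
# far-leaf push: tool vertical, tool x along bin x or reverse?
for f in(1,-1):
    print(f); r=frame(BR.apply([f,0,0]),[0,0,-1]); go(np.array([.66,0,.3]),r)
E
```

```text
0.5654814943120562 [-0.23081251  0.29669547 -0.50756132] [-0.63  1.06 -0.65  1.57  0.97  1.49  0.17] [0.47239027 0.30454389 0.12206069]
((511.7899169921875, 166.36111450195312), (127.14216613769531, 158.9664306640625), 16.498823165893555)
1
d [-1.171 -4.756  1.123] w [-0.078  -0.2866 -0.7875] rows>=17.6 to [0.66 0.   0.3 ]
-1
d [-1.171 -4.756  1.123] w [-0.2169  0.059   0.1618] rows>=8.0 to [0.66 0.   0.3 ]
```

The tray stands back in its place (same rectangle as before). Next is the far leaf.

```bash
cat >> h.py <<'E'
DN=frame(BR.apply([-1,0,0]),[0,0,-1])
def B(x,y,z): return Bc+BR.apply([x,y,z])
E
python3 - <<'E'
from h import *
s=get_state(); p0=np.array(s['tool_pos']);r0=R.from_quat(s['eef_rot'])
rv=(r0.inv()*DN).as_rotvec()
c=go(p0+[-.01,.05,.1],r0)
c=go([.49,.30,.31],r0*R.from_rotvec(rv*.5),c)
c=go([.53,.20,.34],DN,c)
e=B(.155,0,.32); q=c[0]; N=6
for i in range(1,N+1): c=go(q+(e-q)*i/N,DN,c)
E
```

```text
d [-0.057 -0.317 -1.366] w [0. 0. 0.] rows>=2.2 to [0.462 0.359 0.224]
d [-0.132 -1.305 -0.305] w [-0.1084  0.0295  0.0809] rows>=2.9 to [0.49 0.3  0.31]
d [-0.491 -1.305  0.1  ] w [-0.1084  0.0295  0.0809] rows>=2.9 to [0.53 0.2  0.34]
d [-0.554 -0.883  0.042] w [0. 0. 0.] rows>=1.7 to [0.556 0.121 0.337]
d [-0.554 -0.883  0.042] w [0. 0. 0.] rows>=1.7 to [0.582 0.042 0.333]
d [-0.554 -0.883  0.042] w [0. 0. 0.] rows>=1.7 to [ 0.608 -0.038  0.33 ]
d [-0.554 -0.883  0.042] w [0. 0. 0.] rows>=1.7 to [ 0.634 -0.117  0.327]
d [-0.554 -0.883  0.042] w [0. 0. 0.] rows>=1.7 to [ 0.659 -0.196  0.323]
d [-0.554 -0.883  0.042] w [0. 0. 0.] rows>=1.7 to [ 0.685 -0.275  0.32 ]
```

>>> {"op": "step_arm", "data": {
  "motion": [
    {"wx": 0, "wy": 0, "wz": 0, "dx": 0, "dy": 0, "dz": -0.6, "claw": 50},
    {"wx": 0, "wy": 0, "wz": 0, "dx": 0, "dy": -0.3, "dz": -1, "claw": 50}
  ]
}}

```text
clock: 17.15
tool_pos: [0.4617, 0.338, 0.1969]
eef_rot: [-0.135, 0.929, -0.341, 0.046]
contact_force: [-0.1, 0.2, -0.6]
opening: 0.568
finger_force: 0.0
```

>>> {"op": "step_arm", "data": {
  "motion": [
    {"wx": -0.036, "wy": 0.01, "wz": 0.027, "dx": 0, "dy": -0.4, "dz": -0.2, "claw": 0},
    {"wx": -0.072, "wy": 0.02, "wz": 0.054, "dx": -0.1, "dy": -0.8, "dz": -0.5, "claw": 0},
    {"wx": -0.108, "wy": 0.03, "wz": 0.081, "dx": -0.13, "dy": -1, "dz": -0.7, "claw": 0}
  ]
}}

```text
clock: 17.45
tool_pos: [0.4825, 0.3143, 0.2944]
eef_rot: [-0.001, 0.984, -0.175, 0.025]
contact_force: [0.5, 0.1, -0.4]
opening: 0.317
finger_force: 0.0
```

>>> {"op": "step_arm", "data": {
  "motion": [
    {"wx": -0.036, "wy": 0.01, "wz": 0.027, "dx": -0.15, "dy": -0.4, "dz": 0, "claw": 0},
    {"wx": -0.072, "wy": 0.02, "wz": 0.054, "dx": -0.3, "dy": -0.8, "dz": 0, "claw": 0},
    {"wx": -0.108, "wy": 0.03, "wz": 0.081, "dx": -0.5, "dy": -1, "dz": 0, "claw": 0},
    {"wx": -0.108, "wy": 0.03, "wz": 0.081, "dx": -0.5, "dy": -1, "dz": 0, "claw": 0}
  ]
}}

```text
clock: 17.85
tool_pos: [0.5258, 0.2306, 0.3214]
eef_rot: [0.133, 0.991, -0.007, 0.001]
contact_force: [0.7, 0.3, -0.9]
opening: 0.005
finger_force: 0.0
```

```bash
python3 - <<'E'
from h import *
s=get_state(); print(np.round(s['q'],2))
c=None; q=np.array(s['tool_pos']); e=B(.155,0,.32); N=6
for i in range(1,N+1): c=go(q+(e-q)*i/N,DN,c)
E
```

```text
[-0.01  0.65 -0.88  1.59  0.54  1.18  0.29]
d [-0.599 -0.929  0.018] w [-0.0044  0.0009 -0.0073] rows>=1.8 to [0.552 0.146 0.321]
d [-0.578 -0.943  0.003] w [0. 0. 0.] rows>=1.8 to [0.579 0.062 0.321]
d [-0.578 -0.943  0.003] w [0. 0. 0.] rows>=1.8 to [ 0.606 -0.022  0.321]
d [-0.578 -0.943  0.003] w [0. 0. 0.] rows>=1.8 to [ 0.632 -0.107  0.32 ]
d [-0.578 -0.943  0.003] w [0. 0. 0.] rows>=1.8 to [ 0.659 -0.191  0.32 ]
d [-0.578 -0.943  0.003] w [0. 0. 0.] rows>=1.8 to [ 0.685 -0.275  0.32 ]
```

>>> {"op": "step_arm", "data": {
  "motion": [
    {"wx": -0.002, "wy": 0, "wz": -0.004, "dx": -0.3, "dy": -0.46, "dz": 0, "claw": 0},
    {"wx": -0.004, "wy": 0.001, "wz": -0.007, "dx": -0.6, "dy": -0.93, "dz": 0.02, "claw": 0}
  ]
}}

```text
clock: 18.05
tool_pos: [0.5484, 0.1565, 0.3206]
eef_rot: [0.111, 0.994, 0.001, -0.002]
contact_force: [0.4, -0.4, -0.4]
opening: 0.004
finger_force: 0.0
```

>>> {"op": "step_arm", "data": {
  "motion": [
    {"wx": 0, "wy": 0, "wz": 0, "dx": -0.29, "dy": -0.47, "dz": 0, "claw": 0},
    {"wx": 0, "wy": 0, "wz": 0, "dx": -0.58, "dy": -0.94, "dz": 0, "claw": 0}
  ]
}}

```text
clock: 18.25
tool_pos: [0.577, 0.071, 0.3196]
eef_rot: [0.113, 0.994, 0.0, -0.003]
contact_force: [0.5, -0.2, 0.1]
opening: 0.003
finger_force: 0.0
```

>>> {"op": "step_arm", "data": {
  "motion": [
    {"wx": 0, "wy": 0, "wz": 0, "dx": -0.29, "dy": -0.47, "dz": 0, "claw": 0},
    {"wx": 0, "wy": 0, "wz": 0, "dx": -0.58, "dy": -0.94, "dz": 0, "claw": 0}
  ]
}}

```text
clock: 18.45
tool_pos: [0.6053, -0.0125, 0.3192]
eef_rot: [0.113, 0.994, 0.001, -0.003]
contact_force: [0.6, 0.5, -0.6]
opening: 0.006
finger_force: 0.0
```

>>> {"op": "step_arm", "data": {
  "motion": [
    {"wx": 0, "wy": 0, "wz": 0, "dx": -0.29, "dy": -0.47, "dz": 0, "claw": 0},
    {"wx": 0, "wy": 0, "wz": 0, "dx": -0.58, "dy": -0.94, "dz": 0, "claw": 0}
  ]
}}

```text
clock: 18.65
tool_pos: [0.6336, -0.0962, 0.3187]
eef_rot: [0.113, 0.994, 0.001, -0.003]
contact_force: [0.1, -0.3, -0.4]
opening: 0.003
finger_force: 0.0
```

>>> {"op": "step_arm", "data": {
  "motion": [
    {"wx": 0, "wy": 0, "wz": 0, "dx": -0.29, "dy": -0.47, "dz": 0, "claw": 0},
    {"wx": 0, "wy": 0, "wz": 0, "dx": -0.58, "dy": -0.94, "dz": 0, "claw": 0}
  ]
}}

```text
clock: 18.85
tool_pos: [0.6619, -0.1798, 0.3183]
eef_rot: [0.113, 0.994, 0.001, -0.003]
contact_force: [-0.0, 0.7, 0.6]
opening: -0.001
finger_force: 0.0
```

>>> {"op": "step_arm", "data": {
  "motion": [
    {"wx": 0, "wy": 0, "wz": 0, "dx": -0.29, "dy": -0.47, "dz": 0, "claw": 0},
    {"wx": 0, "wy": 0, "wz": 0, "dx": -0.58, "dy": -0.94, "dz": 0, "claw": 0},
    {"wx": 0, "wy": 0, "wz": 0, "dx": -0.58, "dy": -0.94, "dz": 0, "claw": 0}
  ]
}}

```text
clock: 19.15
tool_pos: [0.69, -0.2701, 0.316]
eef_rot: [0.119, 0.993, -0.001, -0.003]
contact_force: [-0.1, 0.0, -0.9]
opening: 0.007
finger_force: 0.0
```

```bash
python3 - <<'E'
from h import *
s=get_state(); print(np.round(s['q'],2),s['contact_force'])
c=None
c=go(B(.155,0,.25),DN,c); c=go(B(.155,0,.18),DN,c); c=go(B(.125,0,.18),DN,c)
for a in(1.4,1.2,1.0,.8,.6,.4,.2,.0):
    r=.07; c=go(B(.095-r*np.cos(a)+.008*np.sin(a)+.009-.001*np.sin(a),0,.11+r*np.sin(a)+.007*np.cos(a)-(.002 if a==0 else 0)),DN,c)
E
```

```text
[ 0.62  0.91 -0.86  1.    0.65  1.47  1.26] [-0.1366927   0.04225871 -0.93001052]
d [ 0.035 -0.076  0.825] w [-0.0011 -0.0019  0.002 ] rows>=1.3 to [ 0.685 -0.275  0.25 ]
d [0.    0.    0.875] w [0. 0. 0.] rows>=1.4 to [ 0.685 -0.275  0.18 ]
d [0.375 0.    0.   ] w [0. 0. 0.] rows>=0.6 to [ 0.656 -0.268  0.18 ]
d [ 0.325  0.    -0.002] w [0. 0. 0.] rows>=0.5 to [ 0.631 -0.262  0.18 ]
d [0.173 0.    0.03 ] w [0. 0. 0.] rows>=0.3 to [ 0.618 -0.259  0.178]
d [ 0.164 -0.     0.064] w [0. 0. 0.] rows>=0.3 to [ 0.605 -0.255  0.173]
d [0.148 0.    0.095] w [0. 0. 0.] rows>=0.3 to [ 0.593 -0.253  0.165]
d [0.126 0.    0.122] w [0. 0. 0.] rows>=0.3 to [ 0.584 -0.25   0.155]
d [ 0.099 -0.     0.145] w [0. 0. 0.] rows>=0.3 to [ 0.576 -0.248  0.144]
d [ 0.068 -0.     0.162] w [0. 0. 0.] rows>=0.3 to [ 0.571 -0.247  0.131]
d [0.035 0.    0.197] w [0. 0. 0.] rows>=0.3 to [ 0.568 -0.246  0.115]
```

>>> {"op": "step_arm", "data": {
  "motion": [
    {"wx": 0, "wy": 0, "wz": 0, "dx": 0.02, "dy": -0.04, "dz": 0.41, "claw": 0},
    {"wx": -0.001, "wy": -0.002, "wz": 0.002, "dx": 0.035, "dy": -0.076, "dz": 0.825, "claw": 0}
  ]
}}

```text
clock: 19.35
tool_pos: [0.6864, -0.2656, 0.2521]
eef_rot: [0.116, 0.993, 0.003, 0.002]
contact_force: [0.7, -0.5, -0.5]
opening: 0.008
finger_force: 0.0
```

>>> {"op": "step_arm", "data": {
  "motion": [
    {"wx": 0, "wy": 0, "wz": 0, "dx": 0, "dy": 0, "dz": 0.44, "claw": 0},
    {"wx": 0, "wy": 0, "wz": 0, "dx": 0, "dy": 0, "dz": 0.87, "claw": 0},
    {"wx": 0, "wy": 0, "wz": 0, "dx": 0, "dy": 0, "dz": 0.87, "claw": 0}
  ]
}}

```text
clock: 19.65
tool_pos: [0.6823, -0.2654, 0.177]
eef_rot: [0.115, 0.993, 0.003, -0.005]
contact_force: [-0.9, -0.1, 0.2]
opening: 0.007
finger_force: 0.0
```

>>> {"op": "step_arm", "data": {
  "motion": [
    {"wx": 0, "wy": 0, "wz": 0, "dx": 0.2, "dy": 0, "dz": 0, "claw": 0},
    {"wx": 0, "wy": 0, "wz": 0, "dx": 0.37, "dy": 0, "dz": 0, "claw": 0},
    {"wx": 0, "wy": 0, "wz": 0, "dx": 0.55, "dy": 0, "dz": 0, "claw": 0},
    {"wx": 0, "wy": 0, "wz": 0, "dx": 0.7, "dy": 0, "dz": 0, "claw": 0}
  ]
}}

```text
clock: 20.05
tool_pos: [0.6331, -0.2527, 0.1855]
eef_rot: [0.116, 0.993, 0.002, 0.003]
contact_force: [3.2, -0.8, -1.1]
opening: 0.001
finger_force: 1.2
```

```bash
python3 - <<'E'
from h import *
s=get_state(); print(np.round(s['q'],2),s['contact_force'],BR.inv().apply(np.array(s['tool_pos'])-Bc).round(4))
c=None
for a in(1.2,.8,.4,.0):
    r=.07; c=go(B(.095-r*np.cos(a)+.008*np.sin(a)+.009-.001*np.sin(a),0,.11+r*np.sin(a)+.007*np.cos(a)-(.002 if a==0 else 0)),DN,c)
E
```

```text
[ 0.71  0.94 -0.84  1.41  0.73  1.11  1.09] [ 3.16499299 -0.8254553  -1.12402844] [0.0987 0.0095 0.1855]
d [ 0.172 -0.117  0.095] w [0.0018 0.002  0.0038] rows>=0.4 to [ 0.618 -0.259  0.178]
d [ 0.311 -0.     0.159] w [0. 0. 0.] rows>=0.6 to [ 0.593 -0.253  0.165]
d [ 0.225 -0.     0.267] w [0. 0. 0.] rows>=0.6 to [ 0.576 -0.248  0.144]
d [0.103 0.    0.359] w [0. 0. 0.] rows>=0.6 to [ 0.568 -0.246  0.115]
```

>>> {"op": "step_arm", "data": {
  "motion": [
    {"wx": 0, "wy": 0, "wz": 0, "dx": 0.1, "dy": 0, "dz": 0.05, "claw": 0},
    {"wx": 0, "wy": 0, "wz": 0, "dx": 0.17, "dy": 0, "dz": 0.095, "claw": 0},
    {"wx": 0, "wy": 0, "wz": 0, "dx": 0.33, "dy": 0, "dz": 0.17, "claw": 0},
    {"wx": 0, "wy": 0, "wz": 0, "dx": 0.48, "dy": 0, "dz": 0.25, "claw": 0},
    {"wx": 0, "wy": 0, "wz": 0, "dx": 0.6, "dy": 0, "dz": 0.37, "claw": 0},
    {"wx": 0, "wy": 0, "wz": 0, "dx": 0.7, "dy": 0, "dz": 0.52, "claw": 0},
    {"wx": 0, "wy": 0, "wz": 0, "dx": 0.7, "dy": 0, "dz": 0.52, "claw": 0}
  ]
}}

```text
clock: 20.75
tool_pos: [0.5761, -0.2402, 0.1411]
eef_rot: [0.116, 0.993, 0.002, -0.0]
contact_force: [0.0, -0.4, -0.1]
opening: 0.005
finger_force: 0.0
```

```bash
python3 - <<'E'
from h import *
s=get_state(); print(np.round(s['q'],2),s['contact_force'],BR.inv().apply(np.array(s['tool_pos'])-Bc).round(4))
c=None
for a in(.2,.0):
    r=.065; c=go(B(.095-r*np.cos(a)+.008*np.sin(a)+.009-.001*np.sin(a),0,.11+r*np.sin(a)+.007*np.cos(a)),DN,c)
E
```

```text
[ 0.74  0.93 -0.81  1.63  0.8   0.94  0.98] [ 0.02178808 -0.44636913 -0.10168508] [0.0404 0.0078 0.1411]
d [-0.015 -0.099  0.141] w [ 0.0014 -0.0003  0.0039] rows>=0.3 to [ 0.575 -0.248  0.13 ]
d [0.034 0.    0.16 ] w [0. 0. 0.] rows>=0.3 to [ 0.573 -0.247  0.117]
```

>>> {"op": "step_arm", "data": {
  "motion": [
    {"wx": 0, "wy": 0, "wz": 0, "dx": 0, "dy": -0.05, "dz": 0.07, "claw": 0},
    {"wx": 0, "wy": 0, "wz": 0, "dx": 0, "dy": -0.1, "dz": 0.14, "claw": 0},
    {"wx": 0, "wy": 0, "wz": 0, "dx": 0.01, "dy": -0.1, "dz": 0.2, "claw": 0},
    {"wx": 0, "wy": 0, "wz": 0, "dx": 0.02, "dy": -0.1, "dz": 0.25, "claw": 0},
    {"wx": 0, "wy": 0, "wz": 0, "dx": 0.02, "dy": -0.1, "dz": 0.28, "claw": 0}
  ]
}}

```text
clock: 21.25
tool_pos: [0.5737, -0.2484, 0.1186]
eef_rot: [0.117, 0.993, 0.002, 0.001]
contact_force: [-1.6, -1.3, 1.6]
opening: 0.004
finger_force: 0.7
```

>>> {"op": "step_arm", "data": {
  "motion": [
    {"wx": 0, "wy": 0, "wz": 0, "dx": 0, "dy": 0, "dz": 0.02, "claw": 0},
    {"wx": 0, "wy": 0, "wz": 0, "dx": 0, "dy": 0, "dz": 0.03, "claw": 0}
  ]
}}

```text
clock: 21.45
tool_pos: [0.5738, -0.2484, 0.1183]
eef_rot: [0.117, 0.993, 0.002, 0.001]
contact_force: [-5.6, -1.1, 18.3]
opening: 0.003
finger_force: 9.0
```

The far leaf is hard down (18 N at z 0.118). Next is the near leaf.

```bash
python3 - <<'E'
from h import *
c=None
for w in((.04,0,.19),(.035,0,.27),(-.035,0,.29),(-.105,0,.29),(-.165,0,.26),(-.165,0,.185)): c=go(B(*w),DN,c)
# near leaf measured
p,d,W=snap('side'); Q=(W-Bc)@BR.as_matrix()
for z0 in(.12,.14,.16,.18,.2):
    m=(Q[...,0]<-.08)&(Q[...,0]>-.15)&(abs(Q[...,1])<.1)&(abs(Q[...,2]-z0)<.01)
    if m.sum()>5: print(z0,m.sum(),np.median(Q[m][:,0]).round(4))
m=(Q[...,0]>.0)&(Q[...,0]<.11)&(abs(Q[...,1])<.11)&(Q[...,2]>.1)&(Q[...,2]<.14)
for x in (.005,.015,.03,.05,.07,.09):
    k=m&(abs(Q[...,0]-x)<.005); print(x,k.sum(),np.median(Q[k][:,2]).round(4) if k.sum() else None)
E
```

```text
d [ 0.     0.012 -0.896] w [0.001  0.0006 0.0033] rows>=1.4 to [ 0.574 -0.248  0.19 ]
d [ 0.063 -0.    -1.   ] w [0. 0. 0.] rows>=1.6 to [ 0.569 -0.246  0.27 ]
d [ 0.875  0.    -0.25 ] w [0. 0. 0.] rows>=1.5 to [ 0.501 -0.23   0.29 ]
d [ 0.875 -0.     0.   ] w [0. 0. 0.] rows>=1.4 to [ 0.433 -0.213  0.29 ]
d [ 0.75  -0.     0.375] w [0. 0. 0.] rows>=1.3 to [ 0.375 -0.198  0.26 ]
d [0.    0.    0.937] w [0. 0. 0.] rows>=1.5 to [ 0.375 -0.198  0.185]
0.12 145 -0.1011
0.14 177 -0.1033
0.16 188 -0.1054
0.18 196 -0.1065
0.2 189 -0.109
0.005 63 0.1137
0.015 71 0.1137
0.03 116 0.1181
0.05 76 0.1184
0.07 54 0.1184
0.09 53 0.1184
```

>>> {"op": "step_arm", "data": {
  "motion": [
    {"wx": 0, "wy": 0, "wz": 0, "dx": 0, "dy": 0, "dz": -0.3, "claw": 0},
    {"wx": 0, "wy": 0, "wz": 0, "dx": 0, "dy": 0, "dz": -0.9, "claw": 0}
  ]
}}

```text
clock: 21.7
tool_pos: [0.5709, -0.2482, 0.186]
eef_rot: [0.116, 0.993, 0.003, -0.003]
contact_force: [0.6, -0.2, -0.3]
opening: 0.006
finger_force: 0.0
```

>>> {"op": "step_arm", "data": {
  "motion": [
    {"wx": 0, "wy": 0, "wz": 0, "dx": 0, "dy": 0, "dz": -0.5, "claw": 0},
    {"wx": 0, "wy": 0, "wz": 0, "dx": 0.06, "dy": 0, "dz": -1, "claw": 0},
    {"wx": 0, "wy": 0, "wz": 0, "dx": 0.06, "dy": 0, "dz": -1, "claw": 0}
  ]
}}

```text
clock: 22.0
tool_pos: [0.5715, -0.2469, 0.2743]
eef_rot: [0.116, 0.993, 0.002, 0.006]
contact_force: [-0.4, -0.1, -0.4]
opening: 0.003
finger_force: 0.0
```

>>> {"op": "step_arm", "data": {
  "motion": [
    {"wx": 0, "wy": 0, "wz": 0, "dx": 0.4, "dy": 0, "dz": -0.25, "claw": 0},
    {"wx": 0, "wy": 0, "wz": 0, "dx": 0.87, "dy": 0, "dz": -0.35, "claw": 0}
  ]
}}

```text
clock: 22.2
tool_pos: [0.5012, -0.2309, 0.2966]
eef_rot: [0.116, 0.993, 0.003, 0.002]
contact_force: [0.5, -0.0, -0.1]
opening: 0.002
finger_force: 0.0
```

>>> {"op": "step_arm", "data": {
  "motion": [
    {"wx": 0, "wy": 0, "wz": 0, "dx": 0.4, "dy": 0, "dz": 0, "claw": 0},
    {"wx": 0, "wy": 0, "wz": 0, "dx": 0.88, "dy": 0, "dz": 0, "claw": 0}
  ]
}}

```text
clock: 22.4
tool_pos: [0.4313, -0.2149, 0.2958]
eef_rot: [0.116, 0.993, 0.003, 0.001]
contact_force: [0.6, 0.3, -0.3]
opening: -0.0
finger_force: 0.0
```

>>> {"op": "step_arm", "data": {
  "motion": [
    {"wx": 0, "wy": 0, "wz": 0, "dx": 0.4, "dy": 0, "dz": 0, "claw": 0},
    {"wx": 0, "wy": 0, "wz": 0, "dx": 0.8, "dy": 0, "dz": 0, "claw": 0},
    {"wx": 0, "wy": 0, "wz": 0, "dx": 0.8, "dy": 0, "dz": 0, "claw": 0}
  ]
}}

```text
clock: 22.7
tool_pos: [0.3651, -0.2, 0.2951]
eef_rot: [0.116, 0.993, 0.002, -0.002]
contact_force: [0.7, 0.3, -0.4]
opening: 0.003
finger_force: 0.0
```

```bash
python3 - <<'E'
from h import *
s=get_state(); print(np.round(s['q'],2),s['contact_force'],BR.inv().apply(np.array(s['tool_pos'])-Bc).round(4))
c=None
for w in((-.165,0,.26),(-.165,0,.185)): c=go(B(*w),DN,c)
E
```

```text
[ 1.09  0.49 -1.05  2.05  0.54  0.91  1.09] [ 0.71297004  0.29596594 -0.44022452] [-0.174  -0.0042  0.2951]
d [-0.115  0.05   0.439] w [ 0.0008 -0.0015  0.0036] rows>=0.7 to [ 0.375 -0.198  0.26 ]
d [0.    0.    0.937] w [0. 0. 0.] rows>=1.5 to [ 0.375 -0.198  0.185]
```

>>> {"op": "step_arm", "data": {
  "motion": [
    {"wx": 0, "wy": 0, "wz": 0, "dx": -0.05, "dy": 0.02, "dz": 0.4, "claw": 0},
    {"wx": 0, "wy": 0, "wz": 0, "dx": -0.115, "dy": 0.05, "dz": 0.8, "claw": 0}
  ]
}}

```text
clock: 22.9
tool_pos: [0.3811, -0.1991, 0.2316]
eef_rot: [0.117, 0.993, 0.002, 0.002]
contact_force: [-0.1, -1.0, 0.2]
opening: 0.005
finger_force: 0.0
```

>>> {"op": "step_arm", "data": {
  "motion": [
    {"wx": 0, "wy": 0, "wz": 0, "dx": 0, "dy": 0, "dz": 0.3, "claw": 0},
    {"wx": 0, "wy": 0, "wz": 0, "dx": 0, "dy": 0, "dz": 0.57, "claw": 0},
    {"wx": 0, "wy": 0, "wz": 0, "dx": 0, "dy": 0, "dz": 0.57, "claw": 0}
  ]
}}

```text
clock: 23.2
tool_pos: [0.3794, -0.1976, 0.1844]
eef_rot: [0.116, 0.993, 0.003, -0.001]
contact_force: [0.2, 0.2, 0.3]
opening: 0.002
finger_force: 0.0
```

>>> {"op": "step_arm", "data": {
  "motion": [
    {"wx": 0, "wy": 0, "wz": 0, "dx": -0.2, "dy": 0, "dz": 0, "claw": 0},
    {"wx": 0, "wy": 0, "wz": 0, "dx": -0.4, "dy": 0, "dz": 0, "claw": 0},
    {"wx": 0, "wy": 0, "wz": 0, "dx": -0.55, "dy": 0, "dz": 0, "claw": 0},
    {"wx": 0, "wy": 0, "wz": 0, "dx": -0.7, "dy": 0, "dz": 0, "claw": 0},
    {"wx": 0, "wy": 0, "wz": 0, "dx": -0.82, "dy": 0, "dz": 0, "claw": 0}
  ]
}}

```text
clock: 23.7
tool_pos: [0.4445, -0.2134, 0.1873]
eef_rot: [0.117, 0.993, 0.003, 0.001]
contact_force: [-2.6, 1.0, -1.0]
opening: 0.001
finger_force: 1.1
```

```bash
python3 - <<'E'
from h import *
s=get_state(); print(np.round(s['q'],2),s['contact_force'],BR.inv().apply(np.array(s['tool_pos'])-Bc).round(4))
p0=BR.inv().apply(np.array(s['tool_pos'])-Bc); r=.075
for a in(1.2,1.,.8,.6,.4,.25):
    x=-.095+r*np.cos(a)-.007*np.sin(a)-.009; z=.11+r*np.sin(a)+.007*np.cos(a); print(a,np.round([-(x-p0[0])/.08,-(z-p0[2])/.08],3))
E
```

```text
[ 0.87  0.72 -0.85  1.99  0.77  0.79  0.9 ] [-2.57102117  0.99995921 -0.96373362] [-0.0938  0.0019  0.1873]
1.2 [-0.13  0.06]
1.0 [-0.305  0.13 ]
0.8 [-0.462  0.232]
0.6 [-0.596  0.364]
0.4 [-0.701  0.52 ]
0.25 [-0.759  0.649]
```

>>> {"op": "step_arm", "data": {
  "motion": [
    {"wx": 0, "wy": 0, "wz": 0, "dx": -0.13, "dy": 0, "dz": 0.06, "claw": 0},
    {"wx": 0, "wy": 0, "wz": 0, "dx": -0.3, "dy": 0, "dz": 0.13, "claw": 0},
    {"wx": 0, "wy": 0, "wz": 0, "dx": -0.46, "dy": 0, "dz": 0.23, "claw": 0},
    {"wx": 0, "wy": 0, "wz": 0, "dx": -0.6, "dy": 0, "dz": 0.36, "claw": 0},
    {"wx": 0, "wy": 0, "wz": 0, "dx": -0.7, "dy": 0, "dz": 0.52, "claw": 0},
    {"wx": 0, "wy": 0, "wz": 0, "dx": -0.76, "dy": 0, "dz": 0.65, "claw": 0},
    {"wx": 0, "wy": 0, "wz": 0, "dx": -0.76, "dy": 0, "dz": 0.65, "claw": 0}
  ]
}}

```text
clock: 24.4
tool_pos: [0.5035, -0.2267, 0.1331]
eef_rot: [0.116, 0.993, 0.003, 0.0]
contact_force: [-0.6, -0.0, 0.6]
opening: 0.001
finger_force: 0.0
```

```bash
python3 - <<'E'
from h import *
s=get_state(); print(s['contact_force'],BR.inv().apply(np.array(s['tool_pos'])-Bc).round(4))
go(B(-.023,0,.117),DN)
E
```

```text
[-0.6200886  -0.01962353  0.56565837] [-0.0333  0.0033  0.1331]
d [-0.129 -0.044  0.201] w [ 0.002  -0.0001  0.0036] rows>=0.4 to [ 0.513 -0.232  0.117]
```

>>> {"op": "step_arm", "data": {
  "motion": [
    {"wx": 0, "wy": 0, "wz": 0, "dx": -0.1, "dy": -0.02, "dz": 0.03, "claw": 0},
    {"wx": 0, "wy": 0, "wz": 0, "dx": -0.11, "dy": -0.04, "dz": 0.07, "claw": 0},
    {"wx": 0, "wy": 0, "wz": 0, "dx": -0.11, "dy": -0.04, "dz": 0.1, "claw": 0}
  ]
}}

```text
clock: 24.7
tool_pos: [0.5121, -0.2325, 0.1271]
eef_rot: [0.117, 0.993, 0.003, 0.002]
contact_force: [0.6, -0.6, 1.6]
opening: 0.006
finger_force: 0.8
```

>>> {"op": "step_arm", "data": {
  "motion": [
    {"wx": 0, "wy": 0, "wz": 0, "dx": 0, "dy": 0, "dz": 0.03, "claw": 0},
    {"wx": 0, "wy": 0, "wz": 0, "dx": 0, "dy": 0, "dz": 0.06, "claw": 0},
    {"wx": 0, "wy": 0, "wz": 0, "dx": 0, "dy": 0, "dz": 0.09, "claw": 0}
  ]
}}

```text
clock: 25.0
tool_pos: [0.513, -0.2326, 0.1208]
eef_rot: [0.116, 0.993, 0.002, 0.003]
contact_force: [2.0, -0.1, 2.5]
opening: 0.007
finger_force: 1.2
```

>>> {"op": "step_arm", "data": {
  "motion": [
    {"wx": 0, "wy": 0, "wz": 0, "dx": 0, "dy": 0, "dz": 0.02, "claw": 0},
    {"wx": 0, "wy": 0, "wz": 0, "dx": 0, "dy": 0, "dz": 0.03, "claw": 0}
  ]
}}

```text
clock: 25.2
tool_pos: [0.5119, -0.2323, 0.1183]
eef_rot: [0.116, 0.993, 0.002, 0.002]
contact_force: [-2.2, -2.1, 15.5]
opening: 0.004
finger_force: 7.6
```

>>> {"op": "step_arm", "data": {
  "motion": [
    {"wx": 0, "wy": 0, "wz": 0, "dx": 0, "dy": 0, "dz": 0.01, "claw": 0},
    {"wx": 0, "wy": 0, "wz": 0, "dx": 0, "dy": 0, "dz": 0.01, "claw": 0}
  ]
}}

```text
clock: 25.4
tool_pos: [0.5119, -0.2323, 0.1183]
eef_rot: [0.116, 0.993, 0.002, 0.002]
contact_force: [-1.6, -1.2, 15.5]
opening: 0.011
finger_force: 7.7
```

>>> {"op": "step_arm", "data": {
  "motion": [
    {"wx": 0, "wy": 0, "wz": 0, "dx": 0, "dy": 0, "dz": -0.3, "claw": 0},
    {"wx": 0, "wy": 0, "wz": 0, "dx": 0, "dy": 0, "dz": -0.9, "claw": 0}
  ]
}}

```text
clock: 25.6
tool_pos: [0.508, -0.2324, 0.1862]
eef_rot: [0.116, 0.993, 0.003, -0.003]
contact_force: [1.6, -0.5, 0.5]
opening: 0.002
finger_force: 0.0
```

>>> {"op": "step_arm", "data": {
  "motion": [
    {"wx": 0, "wy": 0, "wz": 0, "dx": 0.3, "dy": 0.3, "dz": -0.4, "claw": 0},
    {"wx": 0, "wy": 0, "wz": 0, "dx": 0.6, "dy": 0.6, "dz": -0.9, "claw": 0},
    {"wx": 0, "wy": 0, "wz": 0, "dx": 0.6, "dy": 0.6, "dz": -0.9, "claw": 0},
    {"wx": 0, "wy": 0, "wz": 0, "dx": 0.6, "dy": 0.6, "dz": -0.9, "claw": 0}
  ]
}}

```text
clock: 26.0
tool_pos: [0.4751, -0.1752, 0.2611]
eef_rot: [0.116, 0.993, 0.002, 0.001]
contact_force: [0.1, 0.1, -0.5]
opening: 0.006
finger_force: 0.0
```

```bash
python3 - <<'E'
from h import *
p,d,W=snap('side','side9'); Q=(W-Bc)@BR.as_matrix()
for x in (-.09,-.07,-.05,-.03,-.01,.005,.011,.03,.06,.09):
    k=(abs(Q[...,0]-x)<.004)&(abs(Q[...,1])<.11)&(Q[...,2]>.09)&(Q[...,2]<.16); print(x,k.sum(),np.percentile(Q[k][:,2],[10,50,90]).round(4) if k.sum() else None)
snap('top','top9')
b=cv2.imread('pics/side9.png')[60:360,70:370]; a=cv2.imread('pics/top9.png')[110:250,110:410]
cv2.imwrite('pics/f9.png',np.vstack([cv2.resize(b,(400,400)),cv2.resize(a,(400,187))]))
s=get_state(); print(s['clock'],s['contact_force'],s['tool_pos'])
for n in('top',):
  W0=np.load('top0.npz')['W']; W1=snap('top')[2]
  for (u,v) in[(254,167),(137,195),(395,195)]: print(np.round(W0[v-3:v+4,u-3:u+4,2].max(),3),np.round(W1[v-3:v+4,u-3:u+4,2].max(),3))
E
```

```text
-0.09 187 [0.094  0.1107 0.1179]
-0.07 82 [0.1167 0.1185 0.1197]
-0.05 75 [0.1169 0.1187 0.1204]
-0.03 64 [0.1172 0.1188 0.1204]
-0.01 73 [0.1161 0.1181 0.1197]
0.005 64 [0.1169 0.1188 0.1203]
0.011 68 [0.1173 0.1188 0.1199]
0.03 63 [0.1165 0.1179 0.1194]
0.06 64 [0.1173 0.1185 0.1202]
0.09 49 [0.1163 0.1178 0.1197]
26.1 [-0.51633964  0.37349851  0.15341837] [ 0.47473871 -0.17641209  0.2593443 ]
1.372 1.372
1.372 0.029
0.069 0.068
```

View pics/f9.png

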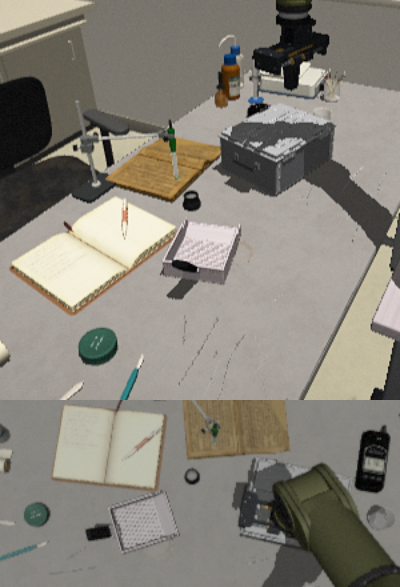

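The final picture shows the tray empty and upright at about (203,250), the lid flat and shut on the bin at (278,140), and the loupe, tin and beaker where they stood. Both leaves measure 0.118 m high all the way across, which is fully shut.

```bash
python3 -c "
from plant import workorder
print(workorder.finish_job())"
```

```text
the job is handed in; nothing more can be done
None
```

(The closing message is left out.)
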